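Seat two thickness plates in a slot gauge

TASK

Check the two thickness plates in the slotted gauge: take the thick blue-tabbed plate from the white stand and slide it upright into the middle slot, then the thin orange-tabbed plate into the narrow slot. Lower each one, without dropping it, past the side clip until it bears on the hidden springy stop, bed it there with a gentle push of about 10 N, never more than 25 N, and let go. Leave the bottles, flask and tape roll where they are.

Things in the scene. Friction and masses are not known exactly. Their poses are not given: they have to be found in the camera images.
- plate_thick_mid (a point): Centre of the thick plate, half-way up: upright, 60 wide (x) x 13 thick (y) x 100 mm tall (z up), 0.4 kg. Lower 62 mm steel, full width; the rest a blue tab 36 mm wide, also 13 mm thick: pinch its flat faces (along y) 25 to 40 mm above this centre. Underside 50 mm below. It waits in either pocket of the stand; which one varies.
- plate_thin_mid (a point): Centre of the thin plate, half-way up: as the thick one, but 8 mm thick, 0.3 kg, with an orange tab. It waits in the other pocket.
- plate_thick: The thick plate; origin at the centre of its underside, axes as its centre point.
- plate_thin: The thin plate; origin at the centre of its underside, axes as its centre point.
- stand: White stand on a grey base, fixed, 90 (x) x 118 (y) x 35 mm high; origin under its centre. Two equal open pockets at y = +31 and -31 mm, 63.5 (x) x 15.5 (y) mm, floor 6 mm above the bench; the plates stand loosely in them, wide faces square to y.
- foot: Dark foot of the gauge, fixed, 108 (x) x 212 (y) x 10 mm; origin under its centre. In it a springy stop under each slot: two rubber ledges, 3 mm closer together than that slot's plate is thick. Each stop's height was set by hand and is unknown: ledge tops 16 to 28 mm above the bench, hidden, new every time. It yields 6 N/mm (2 N preload) for 2.5 mm, then is rigid.
- gauge: Aluminium block on the foot, fixed, 96 (x) x 200 (y) mm, 10 to 60 mm above the bench; origin at bench level under its centre, axes as the foot. Three slots in a row, ever narrower, at y = +62 (wide, 3 black marks), 0 (middle, 2), -62 mm (narrow, 1); 62 mm long (x) and 20, 15, 10 mm wide (y), with 4 mm chamfers at the mouths.
- mouth_wide (a point): Centre of the wide slot's mouth, at the block's top, 60 mm above the bench; x along the slot, y across it, z up. No plate for it: stays empty.
- mouth_middle (a point): Centre of the middle slot's mouth (for the 13 mm plate), axes alike. 18 mm below, a round-nosed brass clip stands 3 mm out of the slot's +y wall; it yields sideways (0.8 N/mm), presses the plate to the -y wall and drags on it with 0.5 to 2 N, less than the plate's weight. Seated, the plate's centre is 3 to 18 mm above this point.
- mouth_narrow (a point): Centre of the narrow slot's mouth (for the 8 mm plate), axes alike, with the same clip. Seated, the plate's centre is 3 to 18 mm above this point.
- wash_bottle: White squeeze bottle with red spout, 65 x 116 x 185 mm, origin at its base. Bystander.
- bottle_small: Brown reagent bottle with red cap, 44 x 44 x 89 mm, origin under its base. Bystander.
- flask_100: Conical flask, 62 x 62 x 102 mm, origin under its base. Bystander.
- tape_roll: Roll of brown tape lying flat, 92 x 90 x 48 mm, origin under its base. Bystander.
Things that resemble listed ones, but are neither listed nor needed, are in the scene too. Leave any red look-alike of the plate_thick alone.

How it is judged (in metres and radians):
On the way, in this order (a step that is already met when the one before it is completed fails the run):
1. the thick plate, in the middle slot, is pressed on its stop with more than 5.5 N (x of plate_thick_mid in the frame of mouth_middle between -0.004 and 0.004 m and y of plate_thick_mid in the frame of mouth_middle between -0.004 and 0.004 m and z of plate_thick_mid in the frame of mouth_middle between -0.001 and 0.019 m and angle between plate_thick_mid's own z axis and vertical below 0.09 rad and angle between the x axis of plate_thick_mid and the x axis of mouth_middle, either way round below 0.08 rad and contact force between plate_thick and foot above 5.5 N), for 0.15 s.
2. the thin plate, in the narrow slot, is pressed on its stop with more than 5.5 N (x of plate_thin_mid in the frame of mouth_narrow between -0.004 and 0.004 m and y of plate_thin_mid in the frame of mouth_narrow between -0.004 and 0.004 m and z of plate_thin_mid in the frame of mouth_narrow between -0.001 and 0.019 m and angle between plate_thin_mid's own z axis and vertical below 0.09 rad and angle between the x axis of plate_thin_mid and the x axis of mouth_narrow, either way round below 0.08 rad and contact force between plate_thin and foot above 5.5 N), for 0.15 s.
At the end, for the whole second after the job is handed in: Thick plate in the middle slot, thin plate in the narrow slot: each within 4 mm of the slot's centre in x and y, centre 1 mm below to 19 mm above the mouth, upright within 0.09 rad, along the slot within 0.08 rad, bearing on its stop (over 0.5 N), released and at rest (x of plate_thick_mid in the frame of mouth_middle between -0.004 and 0.004 m and y of plate_thick_mid in the frame of mouth_middle between -0.004 and 0.004 m and z of plate_thick_mid in the frame of mouth_middle between -0.001 and 0.019 m and angle between each of plate_thick_mid, plate_thin_mid's own z axis and vertical below 0.09 rad and angle between the x axis of plate_thick_mid and the x axis of mouth_middle, either way round below 0.08 rad and x of plate_thin_mid in the frame of mouth_narrow between -0.004 and 0.004 m and y of plate_thin_mid in the frame of mouth_narrow between -0.004 and 0.004 m and z of plate_thin_mid in the frame of mouth_narrow between -0.001 and 0.019 m and angle between the x axis of plate_thin_mid and the x axis of mouth_narrow, either way round below 0.08 rad and linear speed of each of plate_thick, plate_thin below 0.01 m/s and contact force between the fingers and plate_thick below 0.1 N and contact force between each of plate_thick, plate_thin and foot above 0.5 N and contact force between the fingers and plate_thin below 0.1 N); the robot touches nothing.
It fails at once if a plate is pressed on a stop with more than 25 N (contact force between any of plate_thick, plate_thin and foot above 25 N).
It fails at once if a plate is forced against the gauge block with more than 40 N (contact force between any of plate_thick, plate_thin and gauge above 40 N).
It fails at once if a bystander (bottle, flask, tape roll) is moved more than 30 mm (distance of any of wash_bottle, bottle_small, flask_100, tape_roll from where it was at the start of the episode above 0.03 m).
It also fails if it takes over 72 s, if anything falls off the work surface, if the arm or the gripper's body presses on something with over 40 N, if the wrist force passes 120 N, or if a joint passes its speed limit or range.

ROBOT

A 6-joint arm with a two-finger parallel gripper is mounted at the origin on a cart in front of the work surface, level with it; the furniture and walls round the work are solid. World frame = base frame: x ahead of the robot, y to its left, z up, the work surface at z = 0. Lengths are in mm, angles in rad, forces in N, time in s.
With the tool pointing down it reaches from about 350 to 775 mm from the base axis. Payload 7.3 kg.
Tool frame: the origin (TCP) lies at the very end of the fingers, on their centre line; the grasp point (between the pads) lies 19 mm behind it; x points along the fingers, z is the direction in which the jaws open and shut, and the axes are right-handed (so a half turn about x gives the same grasp; the last joint's range is limited). The gripper opens to 92 mm and grips with 3 to 60 N. Pads are 19 mm wide; open, the fingers measure 130 mm over their backs; the gripper's body (75 mm by 190 mm) begins 47 mm behind the grasp point.
Start: joints at [1.193, 0.342, 1.524, -0, 1.275, -0.146], TCP at [120.593, 510.984, 201.041] pointing down, gripper open.
Joint ranges: [-2.53, 2.53], [-0.77, 2.02], [0.04, 2.7], [-1, 4.14], [0.28, 2.66], [-3.11, 3.11]. Speed limits (rad/s): [2.57, 2.57, 3.14, 3.14, 3.14, 3.14].

INTERFACE

Orientations are given as [roll, pitch, yaw] about the fixed x, y, z axes, in that order (R = Rz(yaw) Ry(pitch) Rx(roll)).
In Python, from plant import * gives the robot as it stands.
- The arm moves only by the shell command python3 -m creep 'ROWS'. ROWS is JSON, a list of rows, each an object of numbers: "tx", "ty", "tz": the shift along the tool's x, y, z in cm; "wx", "wy", "wz": the turn, a rotation vector about the tool's x, y, z in rad; "gripper": the closure, from -1 (fully open) to 1 (shut). A call has 1 to 8 rows; each row is the pose to reach, as a shift and turn from the pose commanded when the call began, along the tool's axes at that moment; what a row does not reach only later rows make up. A row lasts 1/12 s, in which the tool goes at most 41.7 mm and 7.16 degrees, less where a joint would pass 70% of its speed; a pose out of reach is approached as far as the arm can. A call with a gripper value outside its range is refused whole. The fingers move at their own pace and stop on an object; the grip force is fixed at half the most. Time passes only in rows, so rows that repeat a pose let the fingers close. It gives the time, the measured TCP pose, the force and the opening at its end, in the units of the state.
- get_obs(): the state, without advancing time (a new reading comes with each control period).
- capture(name): name is "scene" or "top"; returns a dict with "frame" (384x512x3 uint8, red, green, blue), "z_map" (384x512 float32, mm along the optical axis (not along the pixel's ray), 0 where there is no reading), "vertical_fov" (degrees; the focal length in pixels is half the picture's height over the tangent of half this angle, whatever the lens; pixels are square), "cx", "cy" (the principal point, pixels), "xyz" and "rotation" of the camera in the world. Camera axes: x right, y down, z forward; pixel columns grow to the right and rows downward; lengths in mm; the calibration is good to about 2 mm. A picture is of the moment at which its call begins.
- close_job(): hands the job in, once; it reports no verdict.
The state is a dict: "time": time; "joint_positions": joint angles; "dq": joint speeds; "tau": joint torques, N m; "tool_pos": TCP position; "tcp_rot": TCP orientation; "contact_force": force on the tool from outside, world axes, zero at the start; "moment": the same for the moment, N m; "grip_width": finger opening in mm.
Only numpy, scipy, OpenCV 4.12 (cv2) and the standard library are available. Lean on these libraries where they do the work, as an engineer would, in place of code of your own. Each camera call takes 0.05 s, during which the arm holds its last target.

## Working session

There is one attempt and no reset: what is moved stays moved. The work goes in short steps, Python scripts to look and compute and a shell command to move; the robot and the scene stay as the last step left them, time stands still between calls to the robot, and variables do not carry over. Pictures are saved under pics/ and viewed, and the job is handed in when it is done.

```bash
ls; mkdir -p pics; cat > h.py <<'E'
import numpy as np, cv2, pickle
from plant import *
def K(c):
    H=c["frame"].shape[0]; f=H/2/np.tan(np.radians(c["vertical_fov"])/2); return f
def cap(name,tag):
    c=capture(name); pickle.dump(c,open(f"{tag}.pkl","wb")); cv2.imwrite(f"pics/{tag}.png",c["frame"][:,:,::-1]); return c
def load(tag): return pickle.load(open(f"{tag}.pkl","rb"))
def cloud(c):
    f=K(c); z=c["z_map"]; v,u=np.mgrid[:z.shape[0],:z.shape[1]]
    p=np.stack([(u-c["cx"])*z/f,(v-c["cy"])*z/f,z],-1)
    w=p@np.array(c["rotation"]).T+np.array(c["xyz"]); w[z==0]=np.nan; return w
def crop(tag,u0,v0,u1,v1,s,name):
    c=load(tag); im=c["frame"][v0:v1,u0:u1,::-1]; cv2.imwrite(f"pics/{name}.png",cv2.resize(im,None,fx=s,fy=s,interpolation=cv2.INTER_CUBIC))
E
python3 - <<'E'
from h import *
for n in ("scene","top"):
    c=cap(n,n+"0"); print(n,c["vertical_fov"],c["cx"],c["cy"],np.round(c["xyz"],1),np.round(c["rotation"],3).tolist())
print(get_obs())
E
```

```text
pics
scene 52.318698196950976 257.78573266890714 198.14548632098115 [ 132.7 -324.   785.3] [-2.462, -0.02, -0.803]
top 54.92784189493744 256.2683518600678 196.22586737759252 [445.3  60.7 909.2] [-3.022, 0.024, -1.567]
{'time': 0.1, 'joint_positions': array([ 1.19299284e+00,  3.42628381e-01,  1.52490477e+00,  2.07166032e-05,
        1.27538899e+00, -1.45964900e-01]), 'dq': array([-3.16348351e-05, -1.97983286e-03, -3.27544495e-03, -4.01295462e-04,
       -5.88918103e-04,  6.95784863e-04]), 'tau': array([ 2.71480283e-03, -4.32004881e+01, -2.44694602e+01,  7.20136170e-02,
        5.25410031e-02, -3.36990263e-05]), 'tool_pos': array([120.43797218, 510.60312665, 200.43311732]), 'tcp_rot': array([ 2.98072748,  1.56946669, -1.96350613]), 'contact_force': array([-0.25362465, -0.23936405, -0.37211798]), 'moment': array([ 0.01014132, -0.0018687 , -0.02430757]), 'grip_width': 91.4891512598635}
```

```bash
python3 - <<'E'
s=open('h.py').read()
s=s.replace('np.array(c["rotation"]).T','Rot.from_euler("xyz",c["rotation"]).as_matrix().T').replace('import numpy','from scipy.spatial.transform import Rotation as Rot\nimport numpy',1)
open('h.py','w').write(s)
E
python3 - <<'E'
from h import *
o=get_obs();print(np.round(Rot.from_euler("xyz",o["tcp_rot"]).as_matrix(),3))
for t in("scene0","top0"):
    w=cloud(load(t)); print(t,np.round(w[::64,::64,2]).tolist())
E
```

```text
[[-0.001 -0.973  0.23 ]
 [-0.001  0.23   0.973]
 [-1.     0.    -0.001]]
scene0 [[-67.0, -154.0, 33.0, 175.0, 282.0, 351.0, 406.0, 447.0], [-334.0, -467.0, -326.0, -93.0, 82.0, 191.0, 272.0, 333.0], [-657.0, -583.0, -875.0, 1.0, -0.0, 16.0, 106.0, 195.0], [-885.0, -881.0, -1.0, 59.0, 8.0, 3.0, 1.0, 110.0], [-885.0, -876.0, -877.0, 15.0, 26.0, 50.0, 64.0, 1.0], [-880.0, -881.0, -884.0, -738.0, -0.0, 28.0, 1.0, 181.0]]
top0 [[181.0, 178.0, 197.0, 261.0, 193.0, 193.0, 190.0, 185.0], [-107.0, -113.0, 65.0, 256.0, -2.0, -4.0, 105.0, -3.0], [-722.0, -731.0, -1.0, 63.0, -0.0, -0.0, 58.0, 64.0], [-586.0, -885.0, -3.0, 1.0, -6.0, -1.0, 55.0, 45.0], [-881.0, -884.0, 1.0, -2.0, -4.0, -4.0, -2.0, -2.0], [-878.0, -883.0, -882.0, -882.0, -716.0, -881.0, -878.0, -885.0]]
```

View pics/scene0.png

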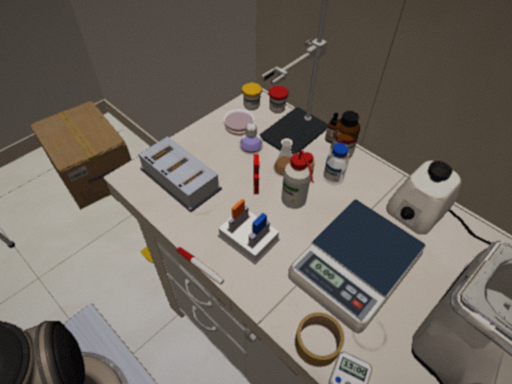

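View pics/top0.png

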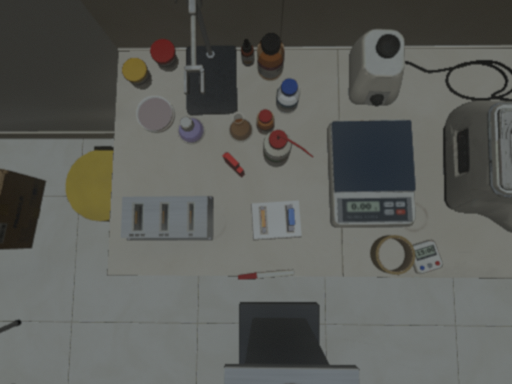

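```bash
python3 - <<'E'
from h import *
crop("top0",100,180,320,280,3.6,"c1"); crop("scene0",120,130,320,270,4,"c2")
w=cloud(load("top0"));
for u,v in[(60,185),(100,185),(167,217),(276,220),(280,340),(10,240),(264,220),(291,218)]: print(u,v,np.round(w[v,u]))
E
```

```text
60 185 [ 716. 1084. -889.]
100 185 [ 651.  686. -460.]
167 217 [502. 303.   5.]
276 220 [494.  35.  33.]
280 340 [ 108.   10. -401.]
10 240 [ 443. 1188. -708.]
264 220 [489.  63. 106.]
291 218 [494.   5. 103.]
```

View pics/c1.png

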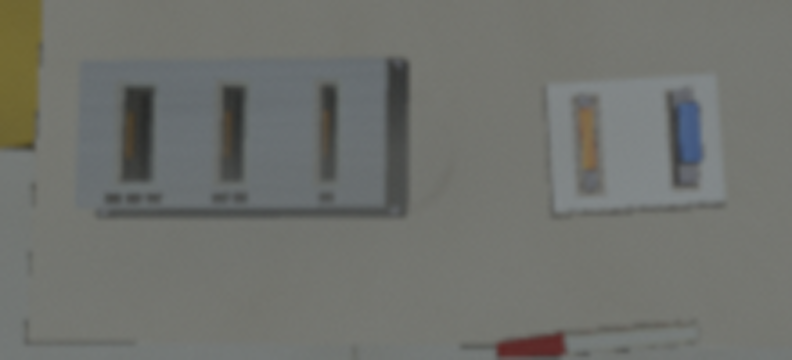

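View pics/c2.png

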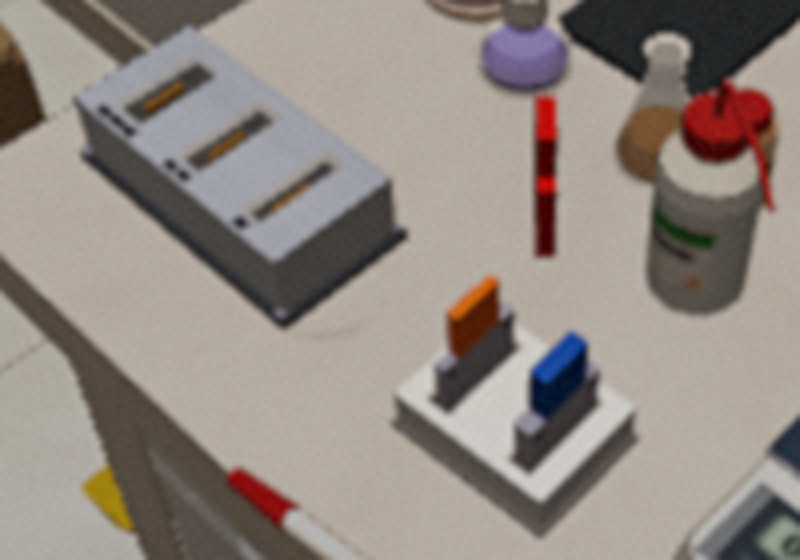

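```bash
cat >> h.py <<'E'
def proj(c,P):
    R=Rot.from_euler("xyz",c["rotation"]).as_matrix(); q=(np.atleast_2d(P)-np.array(c["xyz"]))@R; f=K(c)
    return np.stack([q[:,0]/q[:,2]*f+c["cx"],q[:,1]/q[:,2]*f+c["cy"]],-1)
def rect(c,z,x0,x1,y0,y1,s):
    # image: cols = y decreasing (left is +y), rows = x decreasing (up is +x)
    W=int((y1-y0)*s);H=int((x1-x0)*s); r,q=np.mgrid[:H,:W]
    P=np.stack([x1-r/s,y1-q/s,np.full(r.shape,z)],-1).reshape(-1,3); uv=proj(c,P).reshape(H,W,2).astype(np.float32)
    return cv2.remap(c["frame"][:,:,::-1].copy(),uv[...,0],uv[...,1],cv2.INTER_CUBIC)
E
python3 - <<'E'
from h import *
out=[]
for t in("top0","scene0"):
    im=rect(load(t),60,420,560,180,430,3)
    if t=="top0": im=cv2.convertScaleAbs(im,alpha=2)
    for y in range(180,431,10):
        cv2.line(im,(int((430-y)*3),0),(int((430-y)*3),8 if y%50 else 20),(0,0,255),1)
    for x in range(420,561,10):
        cv2.line(im,(0,int((560-x)*3)),(8 if x%50 else 20,int((560-x)*3)),(0,0,255),1)
    cv2.imwrite(f"pics/r_{t}.png",im)
E
```

```text
(no output)
```

View pics/r_top0.png

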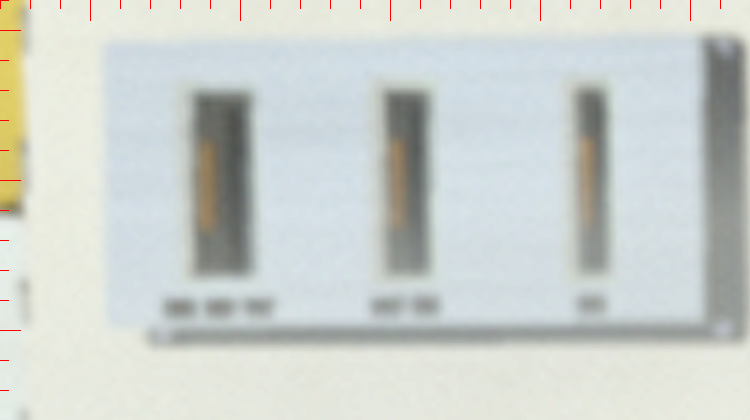

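View pics/r_scene0.png

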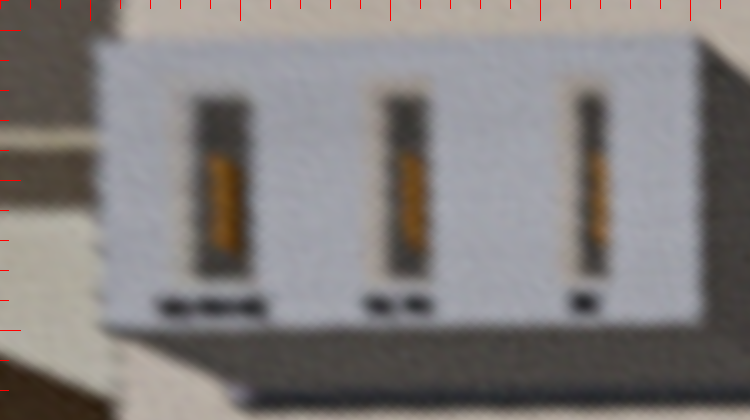

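```bash
cat > fit.py <<'E'
from h import *
from scipy.optimize import minimize, differential_evolution
from scipy.ndimage import map_coordinates
def tab_fit(c,col,th,g):
    # soft-mask silhouette fit of tab 36 x th x (62..100) standing with underside at z=6
    S=6
    f=c["frame"].astype(float); m=f.max(-1)+1
    if col=="blue": s=(f[...,2]-f[...,0])/m
    else: s=(f[...,0]-f[...,2])/m
    p0=proj(c,[[*g,90]])[0].astype(int); u0,v0=p0-22
    s=s[v0:v0+44,u0:u0+44]; s=np.clip(s/np.percentile(s,98),0,1)*1.0
    s=np.where(s<0.25,0,s)
    z0=g[2] if len(g)>2 else 6
    def model(p):
        x,y,a=p; R=np.array([[np.cos(a),-np.sin(a)],[np.sin(a),np.cos(a)]])
        P=[]
        for dx in(-18,18):
            for dy in(-th/2,th/2):
                for z in(z0+62,z0+100): P.append([*(R@[dx,dy]+[x,y]),z])
        q=(proj(c,P)-[u0,v0]+0.5)*S
        h=cv2.convexHull(q.astype(np.float32)); im=np.zeros((44*S,44*S),np.float32)
        cv2.fillConvexPoly(im,np.round(h*16).astype(np.int32),1,cv2.LINE_AA,4)
        im=cv2.GaussianBlur(im,(0,0),0.6*S)
        return cv2.resize(im,(44,44),interpolation=cv2.INTER_AREA)
    cost=lambda p:((model(p)-s)**2).sum()
    r=differential_evolution(cost,[(g[0]-12,g[0]+12),(g[1]-12,g[1]+12),(-.2,.2)],seed=1,maxiter=60,popsize=10)
    return r.x,r.fun,s.sum()
def gauge_fit(c,g):
    gr=cv2.cvtColor(c["frame"],cv2.COLOR_RGB2GRAY).astype(np.float32); gr=cv2.GaussianBlur(gr,(0,0),0.7)
    def edge(P,n,t):  # signed samples each side
        a=proj(c,P+n*t);b=proj(c,P-n*t)
        A=map_coordinates(gr,[a[:,1],a[:,0]],order=1);B=map_coordinates(gr,[b[:,1],b[:,0]],order=1); return abs((A-B).mean())
    def score(p):
        x,y,a=p;R=np.array([[np.cos(a),-np.sin(a),0],[np.sin(a),np.cos(a),0],[0,0,1]]); tot=0
        l=np.linspace(-1,1,60)[:,None]
        for ex,ey,oy,z,wt in[(48,100,0,60,1),(31,10,62,56,.7),(31,7.5,0,56,.7),(31,5,-62,56,.7)]:
            for sx in(-1,1):
                P=np.hstack([l*0+sx*ex,l*ey*.95+oy,l*0+z]); tot+=wt*edge(P@R.T+[x,y,0],R@[1,0,0],1.5)
                P=np.hstack([l*ex*.95,l*0+sx*ey+oy,l*0+z]); tot+=wt*edge(P@R.T+[x,y,0],R@[0,1,0],1.5)
        return -tot
    r=differential_evolution(score,[(g[0]-8,g[0]+8),(g[1]-8,g[1]+8),(-.06,.06)],seed=1,maxiter=60); return r.x,r.fun
E
python3 - <<'E'
from fit import *
for t in("top0","scene0"):
    c=load(t)
    print(t,"gauge",gauge_fit(c,(499.5,295.5)))
    print(" blue",tab_fit(c,"blue",13,(494,5))); print(" orange",tab_fit(c,"orange",8,(490,63)))
E
```

```text
top0 gauge (array([4.99370507e+02, 2.95544534e+02, 1.10797801e-02]), np.float64(-189.0119171142578))
 blue (array([4.98580038e+02, 4.03443420e+00, 5.77645951e-03]), np.float64(5.488048760557297), np.float64(101.30722160414382))
 orange (array([4.94394368e+02, 6.63280099e+01, 7.74216031e-02]), np.float64(1.544924652770153), np.float64(72.0391820028244))
scene0 gauge (array([5.00105812e+02, 2.97395637e+02, 7.71484880e-03]), np.float64(-299.3804016113281))
 blue (array([4.99585856e+02, 6.27328428e+00, 1.89063698e-01]), np.float64(18.86170773974525), np.float64(169.93998038994008))
 orange (array([4.94992955e+02, 6.80096041e+01, 1.55518588e-01]), np.float64(22.300669229766758), np.float64(178.29728597405762))
```

```bash
python3 - <<'E'
from fit import *
out=[]
for t,z in(("top0",106),("scene0",106),("top0",35),("scene0",35)):
    im=rect(load(t),z,440,550,-50,120,2.3)
    if t=="top0": im=cv2.convertScaleAbs(im,alpha=2)
    for y in range(-50,121,10): cv2.line(im,(int((120-y)*2.3),0),(int((120-y)*2.3),8 if y%50 else 20),(0,0,255),1)
    for x in range(440,551,10): cv2.line(im,(0,int((550-x)*2.3)),(8 if x%50 else 20,int((550-x)*2.3)),(0,0,255),1)
    out.append(im)
cv2.imwrite("pics/st.png",np.vstack([np.hstack(out[:2]),np.hstack(out[2:])])); print(out[0].shape)
E
```

```text
(252, 390, 3)
```

View pics/st.png

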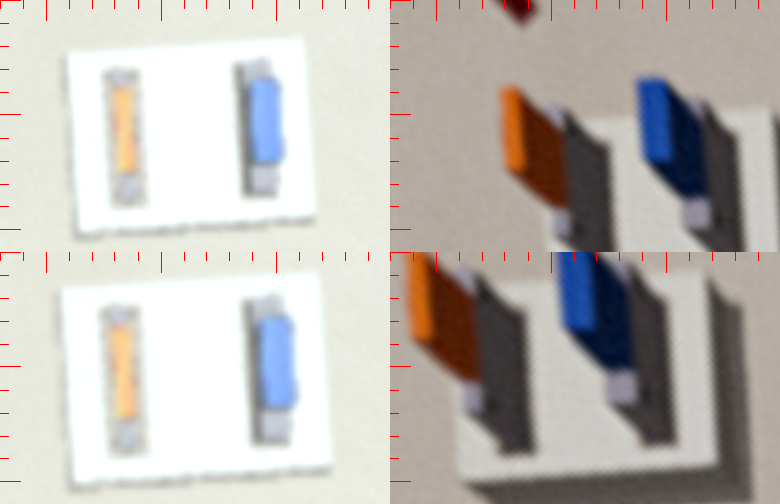

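```bash
sed -i 's/s=np.where(s<0.25,0,s)/s=np.clip((s-TH)\/(1-TH)\/0.7,0,1)/; s/^def tab_fit/TH=0.4\ndef tab_fit/' fit.py
python3 - <<'E'
import fit
from fit import *
for t in("top0","scene0"):
  for th in (.3,.45):
    fit.TH=th
    c=load(t)
    print(t,th," blue",tab_fit(c,"blue",13,(497,5))); print(" orange",tab_fit(c,"orange",8,(493,66)))
c=load("scene0");ov=c["frame"][:,:,::-1].copy(); ov=cv2.resize(ov[190:260,215:295],None,fx=8,fy=8,interpolation=cv2.INTER_CUBIC)
for (x,y,a),th in(((498.2,4.2,.05),13),((494.4,66.3,.07),8)):
    R=np.array([[np.cos(a),-np.sin(a)],[np.sin(a),np.cos(a)]])
    for z in(106,68):
        q=[[*(R@[sx*18,sy*th/2]+[x,y]),z] for sx,sy in((1,1),(1,-1),(-1,-1),(-1,1))]
        p=((proj(c,q)-[215,190]+.5)*8).astype(int); cv2.polylines(ov,[p],True,(0,255,0),1)
cv2.imwrite("pics/ov.png",ov)
E
```

```text
top0 0.3  blue (array([4.98764118e+02, 3.97944289e+00, 3.58434919e-02]), np.float64(8.037953376778972), np.float64(101.42735242209328))
 orange (array([4.94761097e+02, 6.62029060e+01, 7.92960998e-02]), np.float64(3.076314760768538), np.float64(69.99157237687027))
top0 0.45  blue (array([4.98251862e+02, 3.88741276e+00, 5.84872124e-02]), np.float64(13.150715192021142), np.float64(93.41787106773498))
 orange (array([4.94705248e+02, 6.61144840e+01, 8.48369258e-02]), np.float64(3.544219670809134), np.float64(63.96834635332318))
scene0 0.3  blue (array([4.99635728e+02, 6.64066200e+00, 1.98892623e-01]), np.float64(22.87371114738481), np.float64(174.09176518773762))
 orange (array([4.95209175e+02, 6.81473027e+01, 1.81243890e-01]), np.float64(31.95069378597572), np.float64(184.95114028624232))
scene0 0.45  blue (array([4.99192406e+02, 6.39434889e+00, 1.98406299e-01]), np.float64(29.60412266643894), np.float64(165.6746672243953))
 orange (array([4.95092513e+02, 6.81662052e+01, 1.93969156e-01]), np.float64(36.35474027572448), np.float64(167.30994254559658))
```

View pics/ov.png

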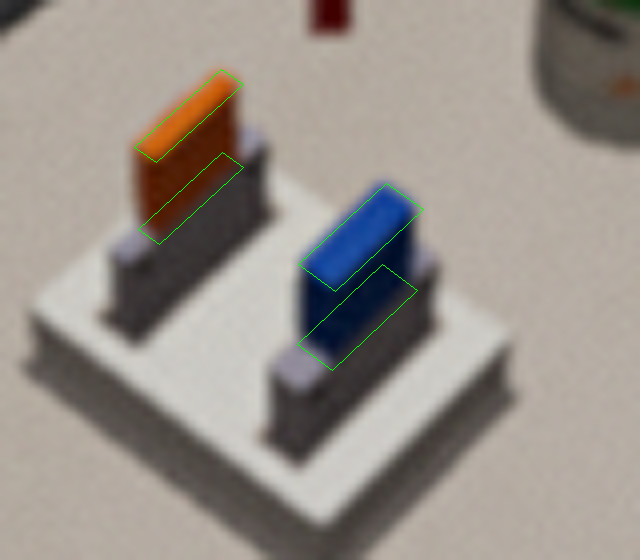

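```bash
cat >> h.py <<'E'
def plan(xyz,a=None):
    o=get_obs(); R=Rot.from_euler("xyz",o["tcp_rot"]); p=o["tool_pos"]
    t=R.inv().apply(np.array(xyz)-p)/10
    s="t(cm) %s"%np.round(t,2)
    if a is not None:
        z=np.array([-np.sin(a),np.cos(a),0]); x=np.array([0,0,-1.]); 
        if z@R.as_matrix()[:,2]<0: z=-z
        Rt=Rot.from_matrix(np.stack([x,np.cross(z,x),z],1)); w=(R.inv()*Rt).as_rotvec(); s+=" w %s"%np.round(w,3)
    print(s,"tcp",np.round(p,1),"R",np.round(R.as_matrix()[:,2],3),"F",np.round(o["contact_force"],1),"t",round(o["time"],2),"grip",round(o["grip_width"],1))
E
python3 - <<'E'
from h import *
plan((498,4,200),.047)
w=cloud(load("top0"))
for u,v in[(277,140),(270,145),(265,118),(309,153),(233,163)]: print(u,v,np.round(w[v,u]))
E
```

```text
t(cm) [  0.09 -48.39 -40.63] w [-0.279 -0.001 -0.   ] tcp [120.4 510.6 200.4] R [ 0.23   0.973 -0.001] F [-0.3 -0.2 -0.4] t 0.1 grip 91.5
277 140 [655.  36. 151.]
270 145 [648.  51. 137.]
265 118 [724.  61.  91.]
309 153 [624. -29. 166.]
233 163 [618. 133.  97.]
```

```bash
echo "candidates for the thick plate (top px): blue tab (291,218) - chosen; orange tab (264,218) thin; red look-alike (233,163); red-capped pen (260,275)"
python3 -m creep '[{"ty":-4,"tz":-3.4,"wx":-0.04,"gripper":0.2},{"ty":-8,"tz":-6.7,"wx":-0.08,"gripper":0.2},{"ty":-12,"tz":-10,"wx":-0.12,"gripper":0.2},{"ty":-16,"tz":-13.4,"wx":-0.16,"gripper":0.2},{"ty":-20,"tz":-16.8,"wx":-0.20,"gripper":0.2},{"ty":-24,"tz":-20.2,"wx":-0.24,"gripper":0.2},{"ty":-28,"tz":-23.5,"wx":-0.279,"gripper":0.2},{"ty":-32,"tz":-26.9,"wx":-0.279,"gripper":0.2}]'
python3 - <<'E'
from h import *
plan((498.4,4.5,150),.047)
E
```

```text
candidates for the thick plate (top px): blue tab (291,218) - chosen; orange tab (264,218) thin; red look-alike (233,163); red-capped pen (260,275)
t(cm) [  5.09 -48.41 -40.56] w [-0.279 -0.001 -0.   ] tcp [120.4 510.6 200.4] R [ 0.23   0.973 -0.001] F [-0.3 -0.2 -0.4] t 0.1 grip 91.5validation failed for argument at $[0]...
```

```bash

python3 -m creep '[{"tx":0,"ty":-4,"tz":-3.4,"wx":-0.04,"wy":0,"wz":0,"gripper":0.2},{"tx":0,"ty":-8,"tz":-6.7,"wx":-0.08,"wy":0,"wz":0,"gripper":0.2}]'; python3 -m creep --help
python3 - <<'E'
from h import *
plan((498.4,4.5,150),.047)
E
```

```text
time: 0.27
tool_pos: [169.8, 443.8, 200.2]
tcp_rot: [2.741, 1.57, -2.117]
contact_force: [1.3, 0.4, -0.3]
grip_width: 82.7
t(cm) [  5.04 -38.91 -38.68] w [-0.193 -0.001 -0.001] tcp [169.8 443.8 200.2] R [ 0.146  0.989 -0.001] F [ 1.3  0.4 -0.3] t 0.27 grip 82.7invalid input: not JSON, or not a number
```

```bash

python3 -m creep '[{"tx":0,"ty":-3,"tz":-2.9,"wx":-0.04,"wy":0,"wz":0,"gripper":0.2},{"tx":0,"ty":-6,"tz":-5.8,"wx":-0.08,"wy":0,"wz":0,"gripper":0.2},{"tx":0,"ty":-9,"tz":-8.9,"wx":-0.12,"wy":0,"wz":0,"gripper":0.2},{"tx":0,"ty":-12,"tz":-11.9,"wx":-0.16,"wy":0,"wz":0,"gripper":0.2},{"tx":0,"ty":-15,"tz":-14.9,"wx":-0.192,"wy":0,"wz":0,"gripper":0.2},{"tx":0,"ty":-18,"tz":-17.9,"wx":-0.192,"wy":0,"wz":0,"gripper":0.2},{"tx":0,"ty":-21,"tz":-20.9,"wx":-0.192,"wy":0,"wz":0,"gripper":0.2},{"tx":0,"ty":-24,"tz":-23.9,"wx":-0.192,"wy":0,"wz":0,"gripper":0.2}]'
python3 - <<'E'
from h import *
plan((498.4,4.5,150),.047)
E
```

```text
time: 0.93
tool_pos: [368.9, 174.1, 201.0]
tcp_rot: [0.157, 1.571, 1.768]
contact_force: [1.7, 0.9, -0.4]
grip_width: 37.1
t(cm) [  5.1  -12.26 -17.46] w [-0.007  0.    -0.   ] tcp [368.9 174.1 201. ] R [-0.04   0.999  0.   ] F [ 1.7  0.9 -0.4] t 0.93 grip 37.1
```

```bash

python3 -m creep '[{"tx":0.5,"ty":-2,"tz":-3,"wx":0,"wy":0,"wz":0,"gripper":0.2},{"tx":1.2,"ty":-4,"tz":-6,"wx":0,"wy":0,"wz":0,"gripper":0.2},{"tx":2.2,"ty":-6,"tz":-9,"wx":0,"wy":0,"wz":0,"gripper":0.2},{"tx":3.2,"ty":-8,"tz":-12,"wx":0,"wy":0,"wz":0,"gripper":0.2},{"tx":4,"ty":-10,"tz":-15,"wx":0,"wy":0,"wz":0,"gripper":0.2},{"tx":4.6,"ty":-11.6,"tz":-17,"wx":0,"wy":0,"wz":0,"gripper":0.2},{"tx":5,"ty":-12,"tz":-17.2,"wx":0,"wy":0,"wz":0,"gripper":0.2},{"tx":5,"ty":-12,"tz":-17.2,"wx":0,"wy":0,"wz":0,"gripper":0.2}]'
python3 - <<'E'
from h import *
plan((498.4,4.5,150),.047); cap("top","top1");cap("scene","scene1"); plan((498.4,4.5,150),.047)
E
```

```text
time: 1.6
tool_pos: [495.2, 7.9, 149.6]
tcp_rot: [1.314, 1.568, 2.923]
contact_force: [-0.8, 0.6, 0.1]
grip_width: 37.2
t(cm) [-0.05 -0.31 -0.35] w [-0.009  0.001 -0.002] tcp [495.2   7.9 149.6] R [-0.038  0.999  0.001] F [-0.8  0.6  0.1] t 1.6 grip 37.2
t(cm) [ 0.06 -0.39 -0.52] w [-0.007  0.001 -0.002] tcp [494.3   9.6 150.6] R [-0.04   0.999  0.001] F [-0.1  0.5  0.1] t 1.7 grip 36.7
```

View pics/scene1.png

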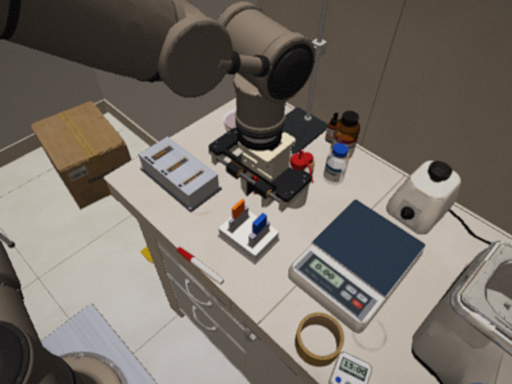

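```bash
python3 - <<'E'
from h import *
for t in("scene1","top1"): print(t,proj(load(t),[[494.3,9.6,150],[494,9.6,216],[495,-85,216],[495,105,216]]))
crop("scene1",190,110,330,260,5,"c3");crop("top1",180,120,380,270,4,"c4")
E
```

```text
scene1 [[256.95993815 206.12812931]
 [257.47935457 185.21068835]
 [295.2043018  212.70422102]
 [223.99737465 159.77756491]]
top1 [[290.10494768 216.52047037]
 [292.46240238 214.41753401]
 [343.17364806 213.99385396]
 [241.65327901 213.77590754]]
```

View pics/c3.png

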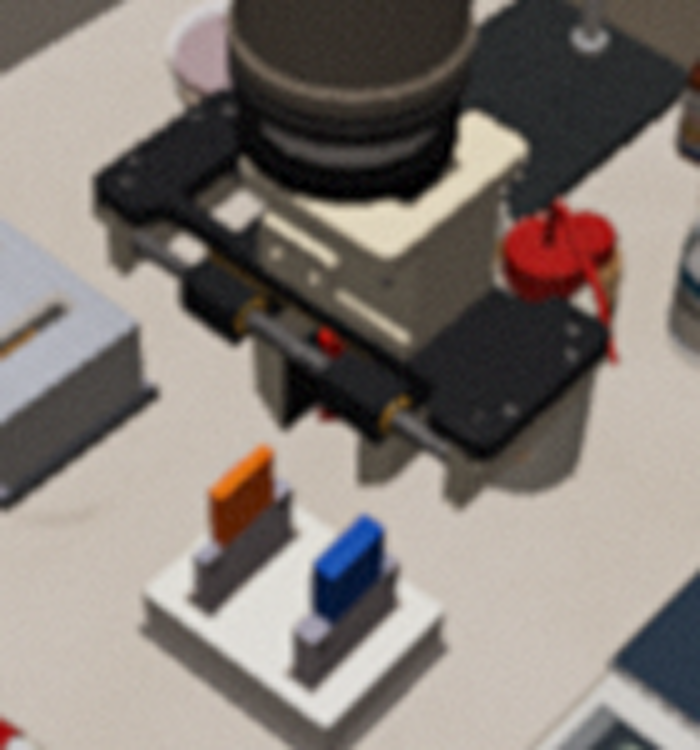

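View pics/c4.png

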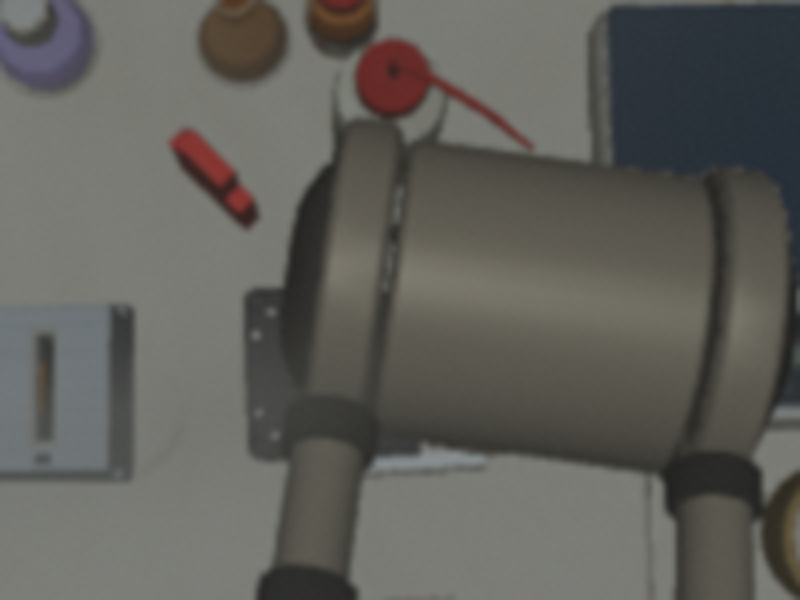

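```bash

python3 -m creep '[{"tx":0,"ty":-0.4,"tz":-0.5,"wx":-0.007,"wy":0,"wz":0,"gripper":0.2},{"tx":1,"ty":-0.4,"tz":-0.5,"wx":-0.007,"wy":0,"wz":0,"gripper":0.2},{"tx":2,"ty":-0.4,"tz":-0.5,"wx":-0.007,"wy":0,"wz":0,"gripper":0.2},{"tx":3,"ty":-0.4,"tz":-0.5,"wx":-0.007,"wy":0,"wz":0,"gripper":0.2},{"tx":3.5,"ty":-0.4,"tz":-0.5,"wx":-0.007,"wy":0,"wz":0,"gripper":0.2},{"tx":3.5,"ty":-0.4,"tz":-0.5,"wx":-0.007,"wy":0,"wz":0,"gripper":0.2}]'
python3 - <<'E'
from h import *
cap("scene","scene2"); crop("scene2",190,140,330,260,5,"c5"); plan((498.4,4.8,70),.047)
E
```

```text
time: 2.2
tool_pos: [498.6, 4.8, 115.5]
tcp_rot: [1.29, 1.569, 2.91]
contact_force: [-0.4, -0.5, 0.1]
grip_width: 36.7
t(cm) [4.62 0.06 0.02] w [ 0.001  0.    -0.   ] tcp [499.1   4.7 116.2] R [-0.048  0.999  0.   ] F [-0.2  0.2  0.6] t 2.25 grip 36.5
```

View pics/c5.png

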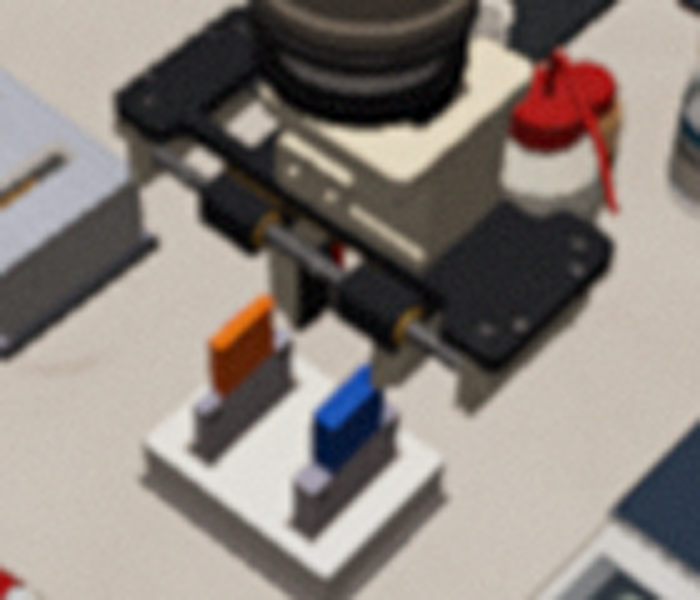

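```bash
python3 - <<'E'
from h import *
c=load("scene2"); o=get_obs();R=Rot.from_euler("xyz",o["tcp_rot"]).as_matrix();p=o["tool_pos"]
im=cv2.resize(c["frame"][160:240,220:310,::-1],None,fx=8,fy=8,interpolation=cv2.INTER_CUBIC)
def pt(q,col):
    u=((proj(c,[q])[0]-[220,160]+.5)*8).astype(int); cv2.circle(im,tuple(int(i) for i in u),4,col,-1)
pt(p,(0,0,255))
for s in(-1,1):
  for j in (-9.5,9.5):
    for k in (18.3,37): 
        pt(p+R@[0,j,s*k],(0,255,0)); pt(p+R@[-30,j,s*k],(255,255,0))
cv2.imwrite("pics/c6.png",im)
w=cloud(c); 
for v,u in[(200,247),(205,247),(214,268),(210,268),(216,270),(205,250)]: print(u,v,np.round(w[v,u]))
E
```

```text
247 200 [485.  29. 161.]
247 205 [563. 108.   2.]
268 214 [487. -27. 165.]
268 210 [466. -44. 214.]
270 216 [491. -29. 156.]
250 205 [488.  24. 147.]
```

View pics/c6.png

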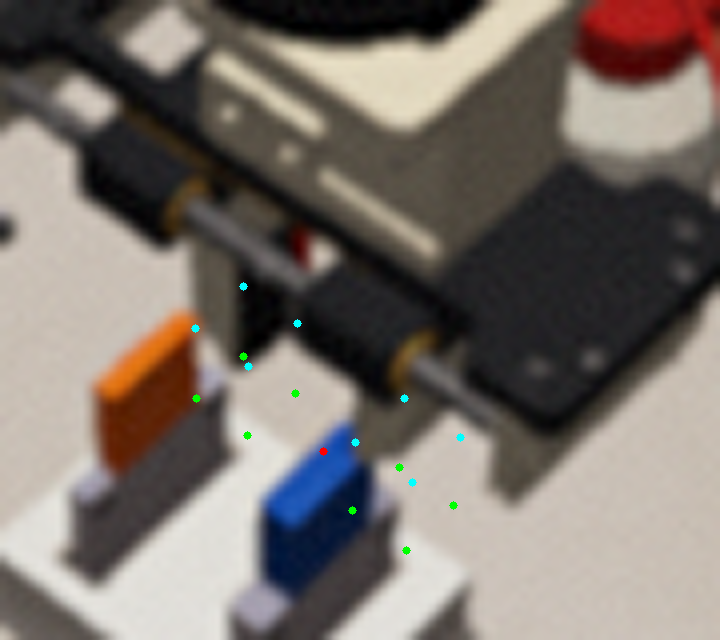

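```bash
python3 - <<'E'
from h import *
print(get_obs()["tool_pos"])
for t in("scene1","scene2"):
    w=cloud(load(t)); m=(w[...,0]>470)&(w[...,0]<530)&(abs(w[...,1]-5)<75)&(w[...,2]>108)
    print(t,np.histogram(w[...,2][m],bins=np.arange(108,300,8)))
w=cloud(load("scene2"))
# project discrepancy check of tab top depth
m=(w[...,0]>470)&(w[...,0]<530)&(abs(w[...,1]-5)<15); print(np.percentile(w[...,2][m&(w[...,2]<125)],[90,98,100]))
E
```

```text
[499.06692684   4.65174723 116.17324912]
scene1 (array([ 16,   0,   0,   0,   0,   0,   0,   0,  11,  39,  58,  59,  48,
        34,  27,   7,  11,  17,  20,  73,  20, 122, 490]), array([108, 116, 124, 132, 140, 148, 156, 164, 172, 180, 188, 196, 204,
       212, 220, 228, 236, 244, 252, 260, 268, 276, 284, 292]))
scene2 (array([ 10,   0,   0,   0,  17,  37,  51,  54,  33,  27,   9,   9,  14,
        17,  83, 133,  71, 603, 172, 140, 156,  77,  56]), array([108, 116, 124, 132, 140, 148, 156, 164, 172, 180, 188, 196, 204,
       212, 220, 228, 236, 244, 252, 260, 268, 276, 284, 292]))
[106.39730962 107.85104813 108.73087621]
```

```bash
python3 - <<'E'
from h import *
c=load("scene2");w=cloud(c)
for n,a,b in[("rail",370,350),("box low",420,270),("box low2",400,240),("bracket tip",512,490),("bracket",510,450),("pad tip",245,350),("pad",265,300),("finger L",215,300),("finger tip L",230,345),("plate top",560,320),("finger R",380,420),("finger R low",380,440)]:
    u,v=220+a//8,160+b//8; print(n,u,v,np.round(w[v,u],0))
E
```

```text
rail 266 203 [464. -40. 232.]
box low 272 193 [475. -43. 254.]
box low2 270 190 [476. -38. 257.]
bracket tip 284 221 [467. -83. 216.]
bracket 283 216 [464. -81. 231.]
pad tip 250 203 [488.  23. 154.]
pad 253 197 [496.  23. 166.]
finger L 246 197 [485.  32. 168.]
finger tip L 248 203 [485.  27. 153.]
plate top 290 200 [487. -75. 251.]
finger R 267 212 [488. -24. 167.]
finger R low 267 215 [487. -25. 159.]
```

```bash

python3 -m creep '[{"tx":1,"ty":0,"tz":0,"wx":0,"wy":0,"wz":0,"gripper":0.2},{"tx":2,"ty":0,"tz":0,"wx":0,"wy":0,"wz":0,"gripper":0.2},{"tx":3,"ty":0,"tz":0,"wx":0,"wy":0,"wz":0,"gripper":0.2},{"tx":4,"ty":0,"tz":0,"wx":0,"wy":0,"wz":0,"gripper":0.2},{"tx":4.2,"ty":0,"tz":0,"wx":0,"wy":0,"wz":0,"gripper":0.2},{"tx":4.2,"ty":0,"tz":0,"wx":0,"wy":0,"wz":0,"gripper":0.2}]'
python3 - <<'E'
from h import *
c=cap("scene","scene3"); w=cloud(c)
im=cv2.resize(c["frame"][170:250,220:310,::-1],None,fx=8,fy=8,interpolation=cv2.INTER_CUBIC); cv2.imwrite("pics/c7.png",im)
plan((498.4,4.8,70),.047)
m=(w[...,0]>470)&(w[...,0]<530)&(w[...,1]>18)&(w[...,1]<45)&(w[...,2]>50); print(np.histogram(w[...,2][m],bins=np.arange(50,170,5)))
E
```

```text
time: 2.75
tool_pos: [499.1, 4.2, 73.8]
tcp_rot: [1.279, 1.57, 2.898]
contact_force: [-0.1, -0.5, -0.3]
grip_width: 36.8
t(cm) [0.43 0.1  0.07] w [0. 0. 0.] tcp [499.5   4.2  74.3] R [-0.047  0.999  0.   ] F [ 0.2  0.2 -0.5] t 2.8 grip 36.9
(array([ 0,  0,  0,  0,  0,  0,  0,  0,  0,  0,  9, 15, 16, 16, 11, 16, 10,
       15, 10,  6,  5,  2,  5]), array([ 50,  55,  60,  65,  70,  75,  80,  85,  90,  95, 100, 105, 110,
       115, 120, 125, 130, 135, 140, 145, 150, 155, 160, 165]))
```

View pics/c7.png

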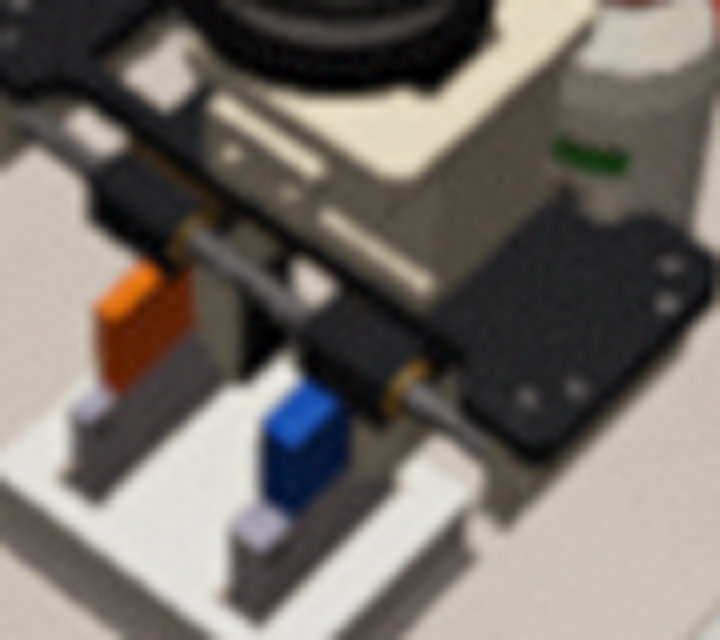

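```bash

python3 -m creep '[{"tx":0.8,"ty":0,"tz":0,"wx":0,"wy":0,"wz":0,"gripper":0.2},{"tx":1.6,"ty":0,"tz":0,"wx":0,"wy":0,"wz":0,"gripper":0.2},{"tx":2.4,"ty":0.1,"tz":0.05,"wx":0,"wy":0,"wz":0,"gripper":0.2},{"tx":2.8,"ty":0.1,"tz":0.05,"wx":0,"wy":0,"wz":0,"gripper":0.2},{"tx":2.8,"ty":0.1,"tz":0.05,"wx":0,"wy":0,"wz":0,"gripper":0.2}]'
python3 - <<'E'
from h import *
c=cap("scene","scene4"); w=cloud(c)
im=cv2.resize(c["frame"][170:250,220:310,::-1],None,fx=8,fy=8,interpolation=cv2.INTER_CUBIC); cv2.imwrite("pics/c8.png",im)
plan((498.4,4.8,45),.047)
m=(w[...,0]>470)&(w[...,0]<530)&(w[...,1]>18)&(w[...,1]<45)&(w[...,2]>50); print(np.histogram(w[...,2][m],bins=np.arange(50,170,5)))
E
```

```text
time: 3.22
tool_pos: [497.3, 4.7, 44.7]
tcp_rot: [1.348, 1.568, 2.966]
contact_force: [0.6, -0.2, 1.2]
grip_width: 36.8
t(cm) [ 0.03 -0.06  0.01] w [ 0.     0.    -0.001] tcp [497.8   4.6  45.3] R [-0.047  0.999  0.   ] F [ 0.2 -0.8  1.1] t 3.27 grip 36.6
(array([ 0,  0,  0,  0,  5,  7, 14, 11, 14, 14, 13, 10, 12,  5,  4,  3,  3,
        4,  4,  3,  6,  4, 20]), array([ 50,  55,  60,  65,  70,  75,  80,  85,  90,  95, 100, 105, 110,
       115, 120, 125, 130, 135, 140, 145, 150, 155, 160, 165]))
```

View pics/c8.png

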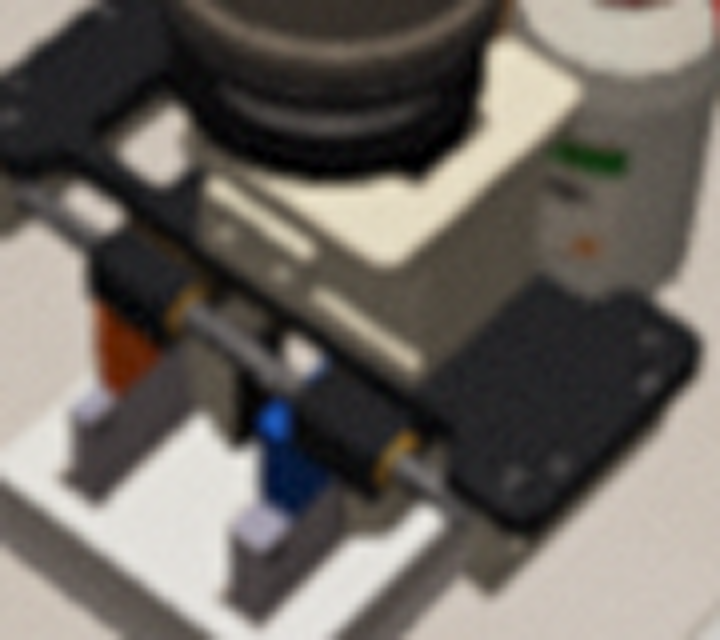

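```bash

python3 -m creep '[{"tx":0,"ty":0,"tz":0,"wx":0,"wy":0,"wz":0,"gripper":0.6},{"tx":0,"ty":0,"tz":0,"wx":0,"wy":0,"wz":0,"gripper":0.8},{"tx":0,"ty":0,"tz":0,"wx":0,"wy":0,"wz":0,"gripper":1},{"tx":0,"ty":0,"tz":0,"wx":0,"wy":0,"wz":0,"gripper":1},{"tx":0,"ty":0,"tz":0,"wx":0,"wy":0,"wz":0,"gripper":1},{"tx":0,"ty":0,"tz":0,"wx":0,"wy":0,"wz":0,"gripper":1}]'
python3 - <<'E'
from h import *
o=get_obs();print(o["contact_force"],o["moment"],o["tool_pos"])
E
```

```text
time: 3.77
tool_pos: [498.5, 4.5, 46.3]
tcp_rot: [-1.576, 1.57, 0.042]
contact_force: [-0.1, 0.5, 2.1]
grip_width: 13.0
[-0.05337152  0.49317603  2.12515818] [ 0.07154927  0.04155074 -0.00628896] [498.49706274   4.53811608  46.26350048]
```

```bash

python3 -m creep '[{"tx":-0.5,"ty":0,"tz":0,"wx":0,"wy":0,"wz":0,"gripper":1},{"tx":-1.2,"ty":0,"tz":0,"wx":0,"wy":0,"wz":0,"gripper":1},{"tx":-2.5,"ty":0,"tz":0,"wx":0,"wy":0,"wz":0,"gripper":1},{"tx":-4,"ty":0,"tz":0,"wx":0,"wy":0,"wz":0,"gripper":1},{"tx":-6,"ty":0,"tz":0,"wx":0,"wy":0,"wz":0,"gripper":1},{"tx":-8,"ty":0,"tz":0,"wx":0,"wy":0,"wz":0,"gripper":1},{"tx":-9.5,"ty":0,"tz":0,"wx":0,"wy":0,"wz":0,"gripper":1},{"tx":-9.5,"ty":0,"tz":0,"wx":0,"wy":0,"wz":0,"gripper":1}]'
python3 - <<'E'
from h import *
c=cap("scene","scene5"); w=cloud(c)
cv2.imwrite("pics/c9.png",cv2.resize(c["frame"][120:250,200:310,::-1],None,fx=5,fy=5,interpolation=cv2.INTER_CUBIC))
plan((499.4,296.1,142),.0095); o=get_obs();print(o["contact_force"],o["grip_width"])
E
```

```text
time: 4.43
tool_pos: [500.0, 4.3, 144.3]
tcp_rot: [-1.749, 1.565, -0.13]
contact_force: [1.2, -0.2, -3.7]
grip_width: 13.0
t(cm) [ 0.03 -1.41 29.13] w [ 0.038 -0.     0.003] tcp [499.1   4.5 142.4] R [-0.047  0.999 -0.001] F [-0.3 -0.  -3.9] t 4.48 grip 13.2
[-0.34898281 -0.03727864 -3.92611348] 13.218458015253285
```

View pics/c9.png

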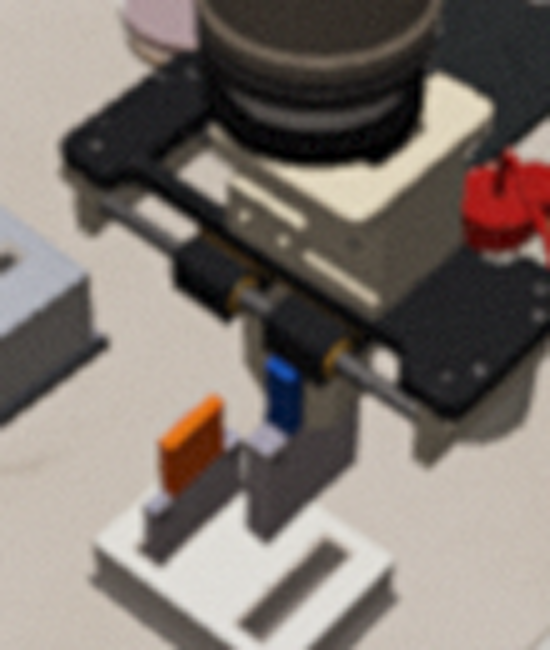

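```bash

python3 -m creep '[{"tx":-1.5,"ty":0,"tz":0,"wx":0,"wy":0,"wz":0,"gripper":1},{"tx":-3,"ty":-0.1,"tz":2,"wx":0.01,"wy":0,"wz":0,"gripper":1},{"tx":-3,"ty":-0.3,"tz":5.5,"wx":0.02,"wy":0,"wz":0,"gripper":1},{"tx":-3,"ty":-0.45,"tz":9,"wx":0.03,"wy":0,"wz":0,"gripper":1},{"tx":-3,"ty":-0.6,"tz":12.5,"wx":0.038,"wy":0,"wz":0,"gripper":1},{"tx":-3,"ty":-0.8,"tz":16,"wx":0.038,"wy":0,"wz":0,"gripper":1},{"tx":-3,"ty":-1,"tz":19.5,"wx":0.038,"wy":0,"wz":0,"gripper":1},{"tx":-3,"ty":-1.1,"tz":23,"wx":0.038,"wy":0,"wz":0,"gripper":1}]'
python3 -m creep '[{"tx":0,"ty":-0.1,"tz":3,"wx":0,"wy":0,"wz":0,"gripper":1},{"tx":0,"ty":-0.1,"tz":5.2,"wx":0,"wy":0,"wz":0,"gripper":1},{"tx":0,"ty":-0.1,"tz":6,"wx":0,"wy":0,"wz":0,"gripper":1},{"tx":0,"ty":-0.1,"tz":6,"wx":0,"wy":0,"wz":0,"gripper":1},{"tx":0,"ty":-0.1,"tz":6,"wx":0,"wy":0,"wz":0,"gripper":1}]'
python3 - <<'E'
from h import *
c=cap("scene","scene6");  c2=cap("top","top6")
cv2.imwrite("pics/c10.png",cv2.resize(c["frame"][70:210,110:250,::-1],None,fx=5,fy=5,interpolation=cv2.INTER_CUBIC))
plan((499.5,296.1,142),.0095); o=get_obs();print(o["contact_force"],o["grip_width"])
E
```

```text
time: 5.15
tool_pos: [497.4, 236.3, 169.4]
tcp_rot: [1.869, 1.568, -2.834]
contact_force: [1.3, 0.4, -3.2]
grip_width: 12.6
time: 5.57
tool_pos: [498.2, 294.1, 169.7]
tcp_rot: [2.193, 1.568, -2.509]
contact_force: [1.3, 0.1, -3.6]
grip_width: 12.6
t(cm) [ 2.85 -0.08  0.28] w [-0.001 -0.001 -0.001] tcp [498.8 293.4 170.5] R [-0.008  1.    -0.001] F [ 0.7  0.2 -4.4] t 5.67 grip 13.3
[ 0.66315589  0.21872642 -4.36734609] 13.250982523995361
```

View pics/c10.png

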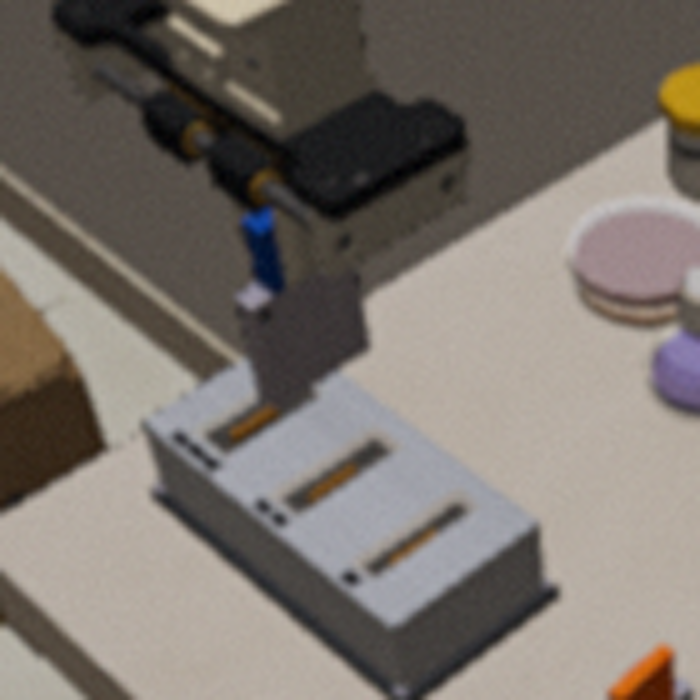

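```bash

python3 -m creep '[{"tx":1,"ty":-0.05,"tz":0.28,"wx":0,"wy":0,"wz":0,"gripper":1},{"tx":2.5,"ty":-0.05,"tz":0.28,"wx":0,"wy":0,"wz":0,"gripper":1},{"tx":4,"ty":-0.05,"tz":0.28,"wx":0,"wy":0,"wz":0,"gripper":1},{"tx":5.5,"ty":-0.05,"tz":0.28,"wx":0,"wy":0,"wz":0,"gripper":1},{"tx":6.2,"ty":-0.05,"tz":0.28,"wx":0,"wy":0,"wz":0,"gripper":1},{"tx":6.2,"ty":-0.05,"tz":0.28,"wx":0,"wy":0,"wz":0,"gripper":1}]'
python3 - <<'E'
from h import *
c=cap("scene","scene7"); 
cv2.imwrite("pics/c11.png",cv2.resize(c["frame"][110:220,120:230,::-1],None,fx=7,fy=7,interpolation=cv2.INTER_CUBIC)[:600])
plan((499.5,296.1,108),.0095); o=get_obs();print(o["contact_force"],o["grip_width"])
E
```

```text
time: 6.17
tool_pos: [498.3, 296.4, 106.8]
tcp_rot: [1.958, 1.567, -2.747]
contact_force: [-0.6, 0.5, -3.7]
grip_width: 12.7
t(cm) [ 0.02 -0.04 -0.08] w [-0.001 -0.001 -0.002] tcp [499.1 296.9 108.2] R [-0.008  1.    -0.001] F [ 0.7  0.4 -3.6] t 6.22 grip 12.9
[ 0.67834883  0.39243491 -3.55755795] 12.916866660070264
```

View pics/c11.png

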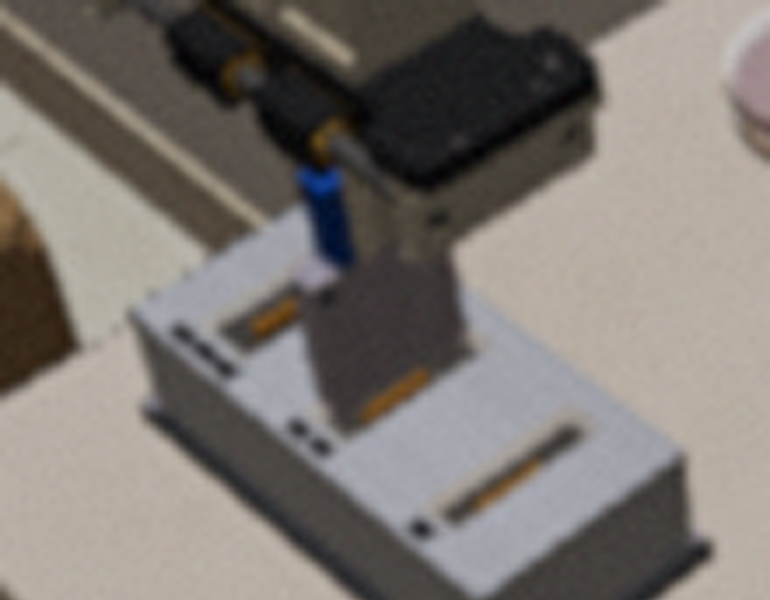

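```bash

python3 -m creep '[{"tx":0.3,"ty":0,"tz":-0.04,"wx":0,"wy":0,"wz":0,"gripper":1},{"tx":0.6,"ty":0,"tz":-0.04,"wx":0,"wy":0,"wz":0,"gripper":1},{"tx":0.8,"ty":0,"tz":-0.04,"wx":0,"wy":0,"wz":0,"gripper":1},{"tx":1.0,"ty":0,"tz":-0.04,"wx":0,"wy":0,"wz":0,"gripper":1}]'
for i in 1; do python3 -m creep '[{"tx":0.15,"ty":0,"tz":0,"wx":0,"wy":0,"wz":0,"gripper":1},{"tx":0.3,"ty":0,"tz":0,"wx":0,"wy":0,"wz":0,"gripper":1}]'; done
python3 -c "
from h import *
o=get_obs();print(o['contact_force'],o['moment'],o['tool_pos'])"
```

```text
time: 6.55
tool_pos: [499.6, 297.3, 99.3]
tcp_rot: [-1.119, 1.57, 0.461]
contact_force: [0.4, 0.4, -3.2]
grip_width: 12.8
time: 6.72
tool_pos: [499.5, 297.3, 96.1]
tcp_rot: [-1.236, 1.57, 0.345]
contact_force: [-1.6, -2.0, 6.5]
grip_width: 12.8
[-1.59235785 -1.99138625  6.46982108] [-0.29163291  0.13311585  0.01174215] [499.45307637 297.29495831  96.13056087]
```

```bash

python3 -m creep '[{"tx":-0.1,"ty":0.03,"tz":-0.05,"wx":0,"wy":0,"wz":0,"gripper":1},{"tx":-0.1,"ty":0.05,"tz":-0.1,"wx":0,"wy":0,"wz":0,"gripper":1},{"tx":-0.1,"ty":0.05,"tz":-0.1,"wx":0,"wy":0,"wz":0,"gripper":1}]'
python3 -c "
from h import *
o=get_obs();print(o['contact_force'],o['moment'],o['tool_pos'])"
python3 -m creep '[{"tx":0.1,"ty":0,"tz":0,"wx":0,"wy":0,"wz":0,"gripper":1},{"tx":0.15,"ty":0,"tz":0,"wx":0,"wy":0,"wz":0,"gripper":1}]'
python3 -c "
from h import *
o=get_obs();print(o['contact_force'],o['moment'],o['tool_pos'])"
```

```text
time: 6.97
tool_pos: [498.8, 296.2, 97.1]
tcp_rot: [-0.951, 1.571, 0.63]
contact_force: [-0.4, -0.2, -3.7]
grip_width: 12.9
[-0.35718801 -0.21212425 -3.73317022] [ 0.04363603 -0.01275112  0.05301234] [498.84774195 296.18537354  97.14340772]
time: 7.13
tool_pos: [499.0, 296.2, 95.5]
tcp_rot: [-1.121, 1.571, 0.459]
contact_force: [0.4, 0.3, -2.9]
grip_width: 13.0
[ 0.41839721  0.31760946 -2.90833283] [ 0.01777452 -0.03700132 -0.00012929] [498.95520234 296.21496643  95.48880415]
```

```bash
cat > s.py <<'E'
from h import *
o=get_obs();print('F',np.round(o['contact_force'],1),'M',np.round(o['moment'],2),'p',np.round(o['tool_pos'],1))
E
python3 -m creep '[{"tx":0.15,"ty":0,"tz":0,"wx":0,"wy":0,"wz":0,"gripper":1},{"tx":0.3,"ty":0,"tz":0,"wx":0,"wy":0,"wz":0,"gripper":1},{"tx":0.4,"ty":0,"tz":0,"wx":0,"wy":0,"wz":0,"gripper":1}]' >/dev/null; python3 s.py
```

```text
F [ 0.5  0.4 -2.6] M [ 0.08 -0.15 -0.04] p [499.  296.2  91.3]
```

```bash

python3 -m creep '[{"tx":0.15,"ty":0,"tz":0,"wx":0,"wy":0,"wz":0,"gripper":1},{"tx":0.3,"ty":0,"tz":0,"wx":0,"wy":0,"wz":0,"gripper":1},{"tx":0.4,"ty":0,"tz":0,"wx":0,"wy":0,"wz":0,"gripper":1}]' >/dev/null; python3 s.py
python3 -m creep '[{"tx":0.15,"ty":0,"tz":0,"wx":0,"wy":0,"wz":0,"gripper":1},{"tx":0.3,"ty":0,"tz":0,"wx":0,"wy":0,"wz":0,"gripper":1},{"tx":0.4,"ty":0,"tz":0,"wx":0,"wy":0,"wz":0,"gripper":1}]' >/dev/null; python3 s.py
```

```text
F [ 0.3  0.9 -1.9] M [-0.02 -0.14 -0.  ] p [499.  296.2  87.4]
F [ 0.  -1.6 -2. ] M [-0.29 -0.09 -0.02] p [499.  296.   83.5]
```

```bash

for k in 1 2; do python3 -m creep '[{"tx":0.15,"ty":0,"tz":0,"wx":0,"wy":0,"wz":0,"gripper":1},{"tx":0.3,"ty":0,"tz":0,"wx":0,"wy":0,"wz":0,"gripper":1},{"tx":0.4,"ty":0,"tz":0,"wx":0,"wy":0,"wz":0,"gripper":1}]' >/dev/null; python3 s.py; done
```

```text
F [ 0.9 -1.9 -2.2] M [-0.37 -0.23 -0.01] p [499.  296.1  79.3]
F [ 1.7 -2.  -2.6] M [-0.39 -0.21 -0.03] p [498.9 296.2  75.4]
```

```bash

python3 -m creep '[{"tx":0.15,"ty":-0.03,"tz":0,"wx":0,"wy":0,"wz":0,"gripper":1},{"tx":0.3,"ty":-0.03,"tz":0,"wx":0,"wy":0,"wz":0,"gripper":1},{"tx":0.4,"ty":-0.03,"tz":0,"wx":0,"wy":0,"wz":0,"gripper":1}]' >/dev/null; python3 s.py
for k in 1 2; do python3 -m creep '[{"tx":0.1,"ty":0,"tz":0,"wx":0,"wy":0,"wz":0,"gripper":1},{"tx":0.15,"ty":0,"tz":0,"wx":0,"wy":0,"wz":0,"gripper":1}]' >/dev/null; python3 s.py; done
```

```text
F [-0.9 -1.1 -3.9] M [-0.36 -0.12 -0.01] p [499.  296.2  71.2]
F [ 0.5 -2.4 -3.7] M [-0.48  0.02 -0.03] p [499.  296.2  69.8]
F [-0.3 -1.6 -3.1] M [-0.37 -0.03  0.04] p [499.  296.2  68.4]
```

```bash

for k in 1 2 3; do python3 -m creep '[{"tx":0.05,"ty":0,"tz":0,"wx":0,"wy":0,"wz":0,"gripper":1},{"tx":0.1,"ty":0,"tz":0,"wx":0,"wy":0,"wz":0,"gripper":1}]' >/dev/null; python3 s.py; done
```

```text
F [-0.  -1.7 -2.9] M [-0.37 -0.01 -0.01] p [499.  296.2  67.4]
F [-0.1 -2.  -3.2] M [-0.36  0.03  0.03] p [499.1 296.2  66.5]
F [-0.2 -1.3 -2.8] M [-0.45  0.02 -0.04] p [499.2 296.2  65.5]
```

```bash

for k in 1 2 3; do python3 -m creep '[{"tx":0.05,"ty":0,"tz":0,"wx":0,"wy":0,"wz":0,"gripper":1},{"tx":0.1,"ty":0,"tz":0,"wx":0,"wy":0,"wz":0,"gripper":1}]' >/dev/null; python3 s.py; done
```

```text
F [ 0.4 -2.  -1. ] M [-0.39  0.1  -0.01] p [499.2 296.2  64.5]
F [-1.9 -3.2  2.6] M [-0.54  0.35  0.03] p [499.2 296.3  63.9]
F [-3.1 -3.   6.5] M [-0.71  0.51 -0.02] p [499.3 296.3  63.2]
```

```bash

python3 -m creep '[{"tx":0.04,"ty":0,"tz":0,"wx":0,"wy":0,"wz":0,"gripper":1},{"tx":0.04,"ty":0,"tz":0,"wx":0,"wy":0,"wz":0,"gripper":1},{"tx":0.04,"ty":0,"tz":0,"wx":0,"wy":0,"wz":0,"gripper":1},{"tx":0.04,"ty":0,"tz":0,"wx":0,"wy":0,"wz":0,"gripper":1}]' >/dev/null; python3 s.py
python3 - <<'E'
from h import *
c=cap("scene","scene8"); 
cv2.imwrite("pics/c12.png",cv2.resize(c["frame"][110:220,120:230,::-1],None,fx=7,fy=7,interpolation=cv2.INTER_CUBIC)[:600])
plan((499.5,296.1,108),.0095)
E
```

```text
F [-2.8 -3.4  5.8] M [-0.65  0.52  0.02] p [499.3 296.3  63. ]
t(cm) [-4.5  -0.02 -0.02] w [-0.     0.     0.001] tcp [499.3 296.3  63. ] R [-0.009  1.     0.   ] F [-2.4 -3.7  6.7] t 10.35 grip 12.7
```

View pics/c12.png

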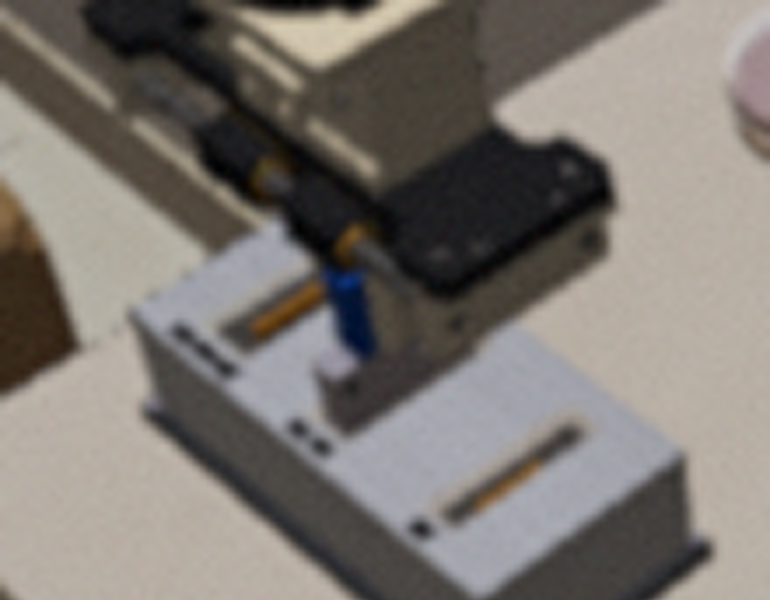

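```bash

python3 -m creep '[{"tx":0.05,"ty":0,"tz":0,"wx":0,"wy":0,"wz":0,"gripper":1},{"tx":0.05,"ty":0,"tz":0,"wx":0,"wy":0,"wz":0,"gripper":1},{"tx":0.05,"ty":0,"tz":0,"wx":0,"wy":0,"wz":0,"gripper":1},{"tx":0.05,"ty":0,"tz":0,"wx":0,"wy":0,"wz":0,"gripper":1}]' >/dev/null; python3 s.py;
```

```text
F [-3.4 -3.4  6.8] M [-0.76  0.65 -0.02] p [499.4 296.3  62.7]
```

```bash

python3 -m creep '[{"tx":-0.06,"ty":0,"tz":0,"wx":0,"wy":0,"wz":0,"gripper":1},{"tx":-0.13,"ty":0,"tz":0,"wx":0,"wy":0,"wz":0,"gripper":1},{"tx":-0.13,"ty":0,"tz":0,"wx":0,"wy":0,"wz":0,"gripper":1}]' >/dev/null; python3 s.py;
```

```text
F [-2.2 -2.5  4. ] M [-0.67  0.48  0.03] p [499.3 296.3  63.5]
```

```bash

python3 -m creep '[{"tx":-0.07,"ty":0,"tz":0,"wx":0,"wy":0,"wz":0,"gripper":1},{"tx":-0.07,"ty":0,"tz":0,"wx":0,"wy":0,"wz":0,"gripper":1}]' >/dev/null; python3 s.py;
python3 -m creep '[{"tx":0,"ty":0,"tz":0,"wx":0,"wy":0,"wz":0,"gripper":0.2},{"tx":0,"ty":0,"tz":0,"wx":0,"wy":0,"wz":0,"gripper":0.2},{"tx":0,"ty":0,"tz":0,"wx":0,"wy":0,"wz":0,"gripper":0.2},{"tx":0,"ty":0,"tz":0,"wx":0,"wy":0,"wz":0,"gripper":0.2},{"tx":0,"ty":0,"tz":0,"wx":0,"wy":0,"wz":0,"gripper":0.2}]' ; python3 s.py
```

```text
F [-1.6 -2.8  4.3] M [-0.54  0.34 -0.01] p [499.3 296.3  63.7]
time: 11.52
tool_pos: [499.2, 296.4, 63.5]
tcp_rot: [-0.269, 1.57, 1.311]
contact_force: [0.1, 0.4, -0.3]
grip_width: 35.8
F [ 0.1  0.4 -0.3] M [ 0.02  0.04 -0.01] p [499.2 296.4  63.5]
```

Released. Rise straight up and inspect.

```bash

python3 -m creep '[{"tx":-1,"ty":0,"tz":0,"wx":0,"wy":0,"wz":0,"gripper":0.2},{"tx":-3,"ty":0,"tz":0,"wx":0,"wy":0,"wz":0,"gripper":0.2},{"tx":-6,"ty":0,"tz":0,"wx":0,"wy":0,"wz":0,"gripper":0.2},{"tx":-9,"ty":0,"tz":0,"wx":0,"wy":0,"wz":0,"gripper":0.2},{"tx":-10,"ty":0,"tz":-3,"wx":0,"wy":0,"wz":0,"gripper":0.2},{"tx":-10,"ty":0,"tz":-6,"wx":0,"wy":0,"wz":0,"gripper":0.2},{"tx":-10,"ty":0,"tz":-9,"wx":0,"wy":0,"wz":0,"gripper":0.2},{"tx":-10,"ty":0,"tz":-12,"wx":0,"wy":0,"wz":0,"gripper":0.2}]'
python3 - <<'E'
from fit import *
c=cap("scene","scene9");c2=cap("top","top9")
cv2.imwrite("pics/c13.png",np.hstack([cv2.resize(c["frame"][110:220,125:225,::-1],None,fx=5,fy=5,interpolation=cv2.INTER_CUBIC)]))
print(tab_fit(c2,"orange",8,(494,66)))
plan((494.8,66.7,150),.08)
E
```

```text
time: 12.18
tool_pos: [500.3, 175.3, 164.8]
tcp_rot: [-1.337, 1.569, 0.244]
contact_force: [0.8, -0.1, -0.0]
grip_width: 36.7
(array([4.94677142e+02, 6.61265308e+01, 8.20687662e-02]), np.float64(3.2178578990040316), np.float64(65.6582612219806))
t(cm) [  1.47   0.63 -10.61] w [-0.074 -0.001  0.001] tcp [500.5 172.9 164.6] R [-0.006  1.    -0.001] F [-0.2 -0.4 -0.6] t 12.28 grip 36.5
```

View pics/c13.png

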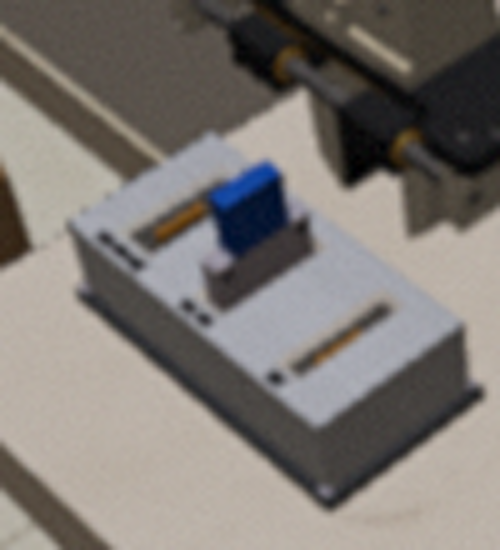

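View pics/top9.png

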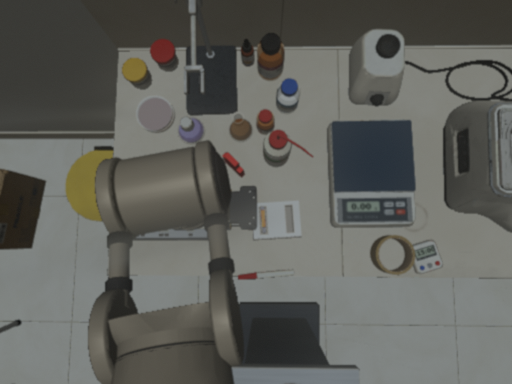

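```bash

python3 -m creep '[{"tx":0,"ty":0.2,"tz":-3,"wx":-0.02,"wy":0,"wz":0,"gripper":0.2},{"tx":0,"ty":0.4,"tz":-6,"wx":-0.05,"wy":0,"wz":0,"gripper":0.2},{"tx":1,"ty":0.5,"tz":-9,"wx":-0.074,"wy":0,"wz":0,"gripper":0.2},{"tx":2,"ty":0.55,"tz":-10.5,"wx":-0.074,"wy":0,"wz":0,"gripper":0.2},{"tx":3,"ty":0.55,"tz":-10.5,"wx":-0.074,"wy":0,"wz":0,"gripper":0.2},{"tx":4,"ty":0.55,"tz":-10.5,"wx":-0.074,"wy":0,"wz":0,"gripper":0.2},{"tx":4,"ty":0.55,"tz":-10.5,"wx":-0.074,"wy":0,"wz":0,"gripper":0.2}]'
python3 - <<'E'
from h import *
c=cap("scene","scene10")
cv2.imwrite("pics/c14.png",np.hstack([cv2.resize(c["frame"][150:260,190:310,::-1],None,fx=5,fy=5,interpolation=cv2.INTER_CUBIC)]))
plan((494.8,66.7,45),.08)
E
```

```text
time: 12.87
tool_pos: [494.9, 71.4, 122.6]
tcp_rot: [1.303, 1.568, 2.957]
contact_force: [-0.3, 0.0, -0.5]
grip_width: 36.8
t(cm) [ 7.84  0.09 -0.48] w [ 0.003  0.    -0.001] tcp [495.4  71.6 123.4] R [-0.083  0.997  0.   ] F [-0.3  0.6  0.8] t 12.92 grip 37.1
```

View pics/c14.png

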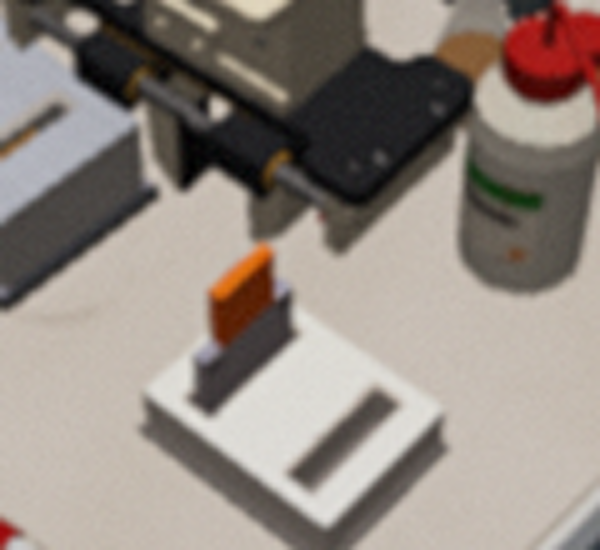

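```bash

python3 -m creep '[{"tx":0,"ty":0.05,"tz":-0.45,"wx":0.003,"wy":0,"wz":0,"gripper":0.2},{"tx":1.5,"ty":0.05,"tz":-0.45,"wx":0.003,"wy":0,"wz":0,"gripper":0.2},{"tx":3,"ty":0.05,"tz":-0.45,"wx":0.003,"wy":0,"wz":0,"gripper":0.2},{"tx":4.5,"ty":0.05,"tz":-0.45,"wx":0.003,"wy":0,"wz":0,"gripper":0.2},{"tx":6,"ty":0.05,"tz":-0.45,"wx":0.003,"wy":0,"wz":0,"gripper":0.2},{"tx":7.3,"ty":0.05,"tz":-0.45,"wx":0.003,"wy":0,"wz":0,"gripper":0.2},{"tx":7.7,"ty":0.05,"tz":-0.45,"wx":0.003,"wy":0,"wz":0,"gripper":0.2},{"tx":7.7,"ty":0.05,"tz":-0.45,"wx":0.003,"wy":0,"wz":0,"gripper":0.2}]'
python3 -c "
from h import *
plan((494.8,66.7,45),.08)"
python3 -m creep '[{"tx":0,"ty":0,"tz":0,"wx":0,"wy":0,"wz":0,"gripper":0.6},{"tx":0,"ty":0,"tz":0,"wx":0,"wy":0,"wz":0,"gripper":0.8},{"tx":0,"ty":0,"tz":0,"wx":0,"wy":0,"wz":0,"gripper":1},{"tx":0,"ty":0,"tz":0,"wx":0,"wy":0,"wz":0,"gripper":1},{"tx":0,"ty":0,"tz":0,"wx":0,"wy":0,"wz":0,"gripper":1},{"tx":0,"ty":0,"tz":0,"wx":0,"wy":0,"wz":0,"gripper":1}]'; python3 s.py
```

```text
time: 13.58
tool_pos: [495.5, 66.8, 46.4]
tcp_rot: [1.372, 1.57, 3.024]
contact_force: [-0.0, -0.1, -1.5]
grip_width: 36.7
t(cm) [ 0.14  0.07 -0.01] w [ 0.001  0.    -0.001] tcp [495.5  66.8  46.4] R [-0.081  0.997  0.   ] F [-0.  -0.1 -1.5] t 13.58 grip 36.7
time: 14.08
tool_pos: [495.9, 66.6, 47.1]
tcp_rot: [-1.603, 1.57, 0.048]
contact_force: [-0.9, 1.1, 4.0]
grip_width: 7.9
F [-0.9  1.1  4. ] M [ 0.04  0.12 -0.04] p [495.9  66.6  47.1]
```

```bash

python3 -m creep '[{"tx":-0.5,"ty":0,"tz":0,"wx":0,"wy":0,"wz":0,"gripper":1},{"tx":-1.5,"ty":0,"tz":0,"wx":0,"wy":0,"wz":0,"gripper":1},{"tx":-3,"ty":0,"tz":0,"wx":0,"wy":0,"wz":0,"gripper":1},{"tx":-5,"ty":0,"tz":0,"wx":0,"wy":0,"wz":0,"gripper":1},{"tx":-7,"ty":0,"tz":0,"wx":0,"wy":0,"wz":0,"gripper":1},{"tx":-8.5,"ty":0,"tz":0,"wx":0,"wy":0,"wz":0,"gripper":1},{"tx":-9.5,"ty":0,"tz":0,"wx":0,"wy":0,"wz":0,"gripper":1},{"tx":-9.5,"ty":0,"tz":0,"wx":0,"wy":0,"wz":0,"gripper":1}]'
python3 -m creep '[{"tx":0,"ty":0,"tz":0,"wx":0,"wy":0,"wz":0,"gripper":1},{"tx":0,"ty":0,"tz":0,"wx":0,"wy":0,"wz":0,"gripper":1}]' >/dev/null; python3 s.py
python3 - <<'E'
from h import *
c=cap("scene","scene11")
cv2.imwrite("pics/c15.png",np.hstack([cv2.resize(c["frame"][130:250,180:300,::-1],None,fx=5,fy=5,interpolation=cv2.INTER_CUBIC)]))
plan((500.7,234.0,142),.0095)
E
```

```text
time: 14.75
tool_pos: [496.9, 66.7, 144.4]
tcp_rot: [-1.652, 1.566, -0.001]
contact_force: [-0.3, 1.0, -2.7]
grip_width: 7.8
F [-0.7 -0.4 -3.6] M [-0.03  0.02  0.01] p [495.   66.7 141.1]
t(cm) [-0.12 -1.92 16.64] w [ 0.071  0.    -0.002] tcp [494.9  66.6 140.8] R [-0.08   0.997  0.   ] F [ 0.   0.2 -2.6] t 14.97 grip 7.8
```

View pics/c15.png

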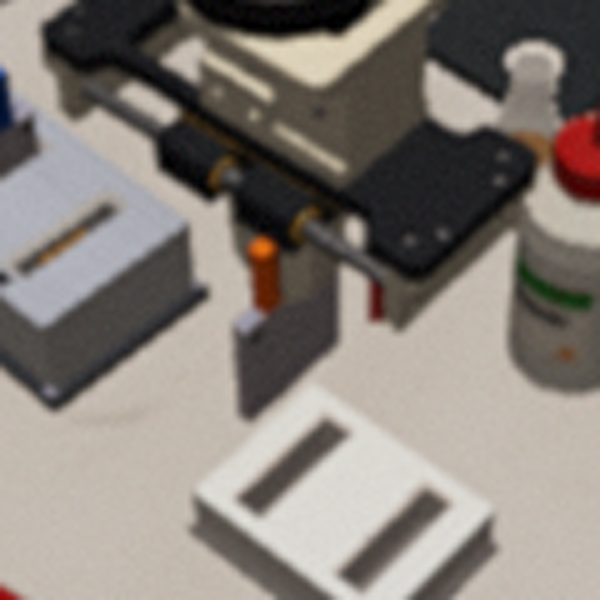

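```bash

python3 -m creep '[{"tx":0,"ty":-0.4,"tz":3,"wx":0.02,"wy":0,"wz":0,"gripper":1},{"tx":0,"ty":-0.7,"tz":6,"wx":0.04,"wy":0,"wz":0,"gripper":1},{"tx":0,"ty":-1.1,"tz":9,"wx":0.06,"wy":0,"wz":0,"gripper":1},{"tx":0,"ty":-1.4,"tz":12,"wx":0.071,"wy":0,"wz":0,"gripper":1},{"tx":0,"ty":-1.7,"tz":15,"wx":0.071,"wy":0,"wz":0,"gripper":1},{"tx":0,"ty":-1.89,"tz":16.64,"wx":0.071,"wy":0,"wz":0,"gripper":1},{"tx":0,"ty":-1.89,"tz":16.64,"wx":0.071,"wy":0,"wz":0,"gripper":1},{"tx":0,"ty":-1.89,"tz":16.64,"wx":0.071,"wy":0,"wz":0,"gripper":1}]'
python3 -m creep '[{"tx":1,"ty":0,"tz":0,"wx":0,"wy":0,"wz":0,"gripper":1},{"tx":2,"ty":0,"tz":0,"wx":0,"wy":0,"wz":0,"gripper":1},{"tx":3,"ty":0,"tz":0,"wx":0,"wy":0,"wz":0,"gripper":1},{"tx":3.2,"ty":0,"tz":0,"wx":0,"wy":0,"wz":0,"gripper":1},{"tx":3.2,"ty":0,"tz":0,"wx":0,"wy":0,"wz":0,"gripper":1}]' >/dev/null; python3 s.py
python3 - <<'E'
from h import *
c=cap("scene","scene12")
cv2.imwrite("pics/c16.png",np.hstack([cv2.resize(c["frame"][110:220,125:235,::-1],None,fx=6,fy=6,interpolation=cv2.INTER_CUBIC)])[:600])
plan((500.4,234.0,108),.0095)
E
```

```text
time: 15.63
tool_pos: [500.3, 234.5, 140.5]
tcp_rot: [1.958, 1.569, -2.743]
contact_force: [0.1, -0.3, -3.0]
grip_width: 8.0
F [-0.4  0.  -3.4] M [ 0.05 -0.02 -0.01] p [500.3 233.1 108.1]
t(cm) [0.1  0.05 0.06] w [-0.001 -0.    -0.001] tcp [500.9 233.5 109. ] R [-0.008  1.    -0.   ] F [-0.7 -0.1 -2.3] t 16.1 grip 7.4
```

View pics/c16.png

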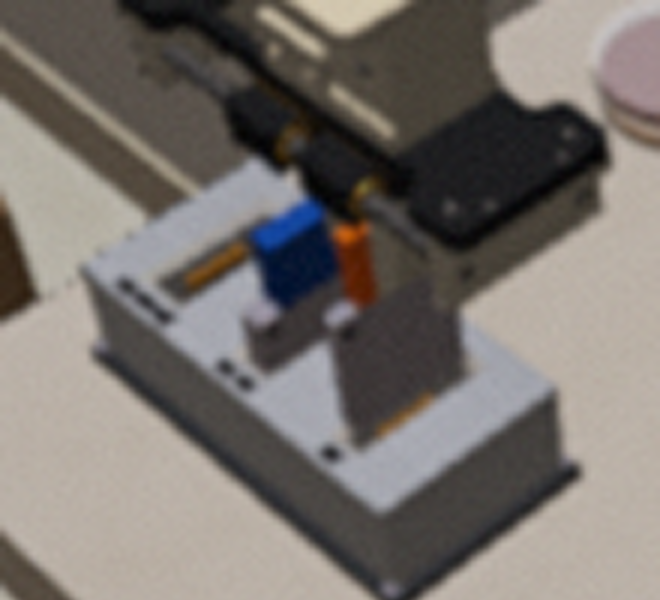

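```bash

python3 -m creep '[{"tx":0.2,"ty":0.02,"tz":0.05,"wx":0,"wy":0,"wz":0,"gripper":1},{"tx":0.5,"ty":0.02,"tz":0.05,"wx":0,"wy":0,"wz":0,"gripper":1},{"tx":0.7,"ty":0.02,"tz":0.05,"wx":0,"wy":0,"wz":0,"gripper":1},{"tx":0.85,"ty":0.02,"tz":0.05,"wx":0,"wy":0,"wz":0,"gripper":1}]' >/dev/null; python3 s.py
for k in 1 2; do python3 -m creep '[{"tx":0.1,"ty":0,"tz":0,"wx":0,"wy":0,"wz":0,"gripper":1},{"tx":0.15,"ty":0,"tz":0,"wx":0,"wy":0,"wz":0,"gripper":1}]' >/dev/null; python3 s.py; done
```

```text
F [-0.7 -0.3 -2.8] M [ 0.01 -0.01 -0.02] p [500.9 234.6 101. ]
F [-0.5  0.2 -2.8] M [ 0.04  0.05 -0.  ] p [500.9 234.6  99.5]
F [-0.5  0.  -2.5] M [ 0.04 -0.02 -0.01] p [501.  234.6  98.1]
```

```bash

python3 -m creep '[{"tx":0.0,"ty":0.05,"tz":-0.03,"wx":0,"wy":0,"wz":0,"gripper":1},{"tx":0.12,"ty":0.05,"tz":-0.03,"wx":0,"wy":0,"wz":0,"gripper":1}]' >/dev/null; python3 s.py
for k in 1 2; do python3 -m creep '[{"tx":0.08,"ty":0,"tz":0,"wx":0,"wy":0,"wz":0,"gripper":1},{"tx":0.12,"ty":0,"tz":0,"wx":0,"wy":0,"wz":0,"gripper":1}]' >/dev/null; python3 s.py; done
```

```text
F [ 0.1 -0.5 -0.1] M [-0.01 -0.06 -0.06] p [500.5 234.3  97.1]
F [ 0.9  0.1 -2.2] M [ 0.05 -0.28 -0.08] p [500.9 234.3  95.9]
F [ 1.4 -0.5 -1.7] M [-0.01 -0.32 -0.04] p [500.9 234.3  94.6]
```

```bash

python3 -m creep '[{"tx":0.0,"ty":-0.05,"tz":0,"wx":0,"wy":0,"wz":0,"gripper":1},{"tx":0.15,"ty":-0.05,"tz":0,"wx":0,"wy":0,"wz":0,"gripper":1}]' >/dev/null; python3 s.py
for k in 1 2; do python3 -m creep '[{"tx":0.15,"ty":0,"tz":0,"wx":0,"wy":0,"wz":0,"gripper":1},{"tx":0.3,"ty":0,"tz":0,"wx":0,"wy":0,"wz":0,"gripper":1}]' >/dev/null; python3 s.py; done
```

```text
F [ 1.5 -0.4 -2.5] M [ 0.03 -0.22 -0.04] p [501.  234.3  93.1]
F [ 1.2 -0.3 -2. ] M [ 0.03 -0.27 -0.04] p [501.  234.2  89.9]
F [ 1.1 -0.3 -0.5] M [-0.19 -0.19  0.  ] p [501.  234.2  86.9]
```

```bash

python3 -m creep '[{"tx":0.1,"ty":-0.04,"tz":0,"wx":0,"wy":0,"wz":0,"gripper":1},{"tx":0.2,"ty":-0.05,"tz":0,"wx":0,"wy":0,"wz":0,"gripper":1}]' >/dev/null; python3 s.py
for k in 1 2 3; do python3 -m creep '[{"tx":0.15,"ty":0,"tz":0,"wx":0,"wy":0,"wz":0,"gripper":1},{"tx":0.3,"ty":0,"tz":0,"wx":0,"wy":0,"wz":0,"gripper":1}]' >/dev/null; python3 s.py; done
```

```text
F [-0.8 -1.4 -0.7] M [-0.36 -0.01  0.03] p [501.1 234.   84.8]
F [ 0.1 -1.5 -2.2] M [-0.4  -0.    0.01] p [501.1 234.   81.7]
F [-0.5 -1.2 -1.7] M [-0.39  0.03  0.02] p [501.2 234.1  78.7]
F [-0.4 -2.2 -2.3] M [-0.41 -0.07  0.  ] p [501.4 234.2  75.8]
```

```bash

for k in 1 2; do python3 -m creep '[{"tx":0.12,"ty":0,"tz":0,"wx":0,"wy":0,"wz":0,"gripper":1},{"tx":0.25,"ty":0,"tz":0,"wx":0,"wy":0,"wz":0,"gripper":1}]' >/dev/null; python3 s.py; done
for k in 1 2; do python3 -m creep '[{"tx":0.05,"ty":0,"tz":0,"wx":0,"wy":0,"wz":0,"gripper":1},{"tx":0.1,"ty":0,"tz":0,"wx":0,"wy":0,"wz":0,"gripper":1}]' >/dev/null; python3 s.py; done
```

```text
F [ 0.5 -2.8 -1.7] M [-0.42  0.06  0.01] p [501.4 234.2  73.4]
F [-0.6 -1.5 -1.2] M [-0.37  0.03  0.07] p [501.5 234.2  71. ]
F [ 0.4 -1.  -1.2] M [-0.4   0.06 -0.01] p [501.4 234.2  70. ]
F [ 0.2 -1.8 -2.4] M [-0.43 -0.01 -0.04] p [501.5 234.3  69. ]
```

```bash

for k in 1 2 3; do python3 -m creep '[{"tx":0.05,"ty":0,"tz":0,"wx":0,"wy":0,"wz":0,"gripper":1},{"tx":0.1,"ty":0,"tz":0,"wx":0,"wy":0,"wz":0,"gripper":1}]' >/dev/null; python3 s.py; done
```

```text
F [ 0.  -2.4 -1.6] M [-0.41 -0.04  0.01] p [501.5 234.3  68. ]
F [-1.  -2.9  3.3] M [-0.54  0.22  0.03] p [501.5 234.3  67.4]
F [-1.5 -2.9  7.4] M [-0.57  0.59 -0.02] p [501.6 234.3  66.7]
```

```bash

for k in 1 2; do python3 -m creep '[{"tx":0.05,"ty":0,"tz":0,"wx":0,"wy":0,"wz":0,"gripper":1},{"tx":0.1,"ty":0,"tz":0,"wx":0,"wy":0,"wz":0,"gripper":1}]' >/dev/null; python3 s.py; done
```

```text
F [-2.8 -2.8 10.7] M [-0.7   0.75 -0.05] p [501.6 234.3  66.1]
F [-4.8 -3.  13.6] M [-0.78  0.99  0.06] p [501.7 234.3  65.5]
```

```bash

python3 -m creep '[{"tx":-0.15,"ty":0,"tz":0,"wx":0,"wy":0,"wz":0,"gripper":1},{"tx":-0.15,"ty":0,"tz":0,"wx":0,"wy":0,"wz":0,"gripper":1},{"tx":-0.15,"ty":0,"tz":0,"wx":0,"wy":0,"wz":0,"gripper":1},{"tx":-0.15,"ty":0,"tz":0,"wx":0,"wy":0,"wz":0,"gripper":1}]' >/dev/null; python3 s.py
python3 -m creep '[{"tx":-0.05,"ty":0,"tz":0,"wx":0,"wy":0,"wz":0,"gripper":1},{"tx":-0.12,"ty":0,"tz":0,"wx":0,"wy":0,"wz":0,"gripper":1},{"tx":-0.12,"ty":0,"tz":0,"wx":0,"wy":0,"wz":0,"gripper":1}]' >/dev/null; python3 s.py
```

```text
F [-2.5 -3.1  8.6] M [-0.65  0.63 -0.05] p [501.6 234.3  66.5]
F [-2.1 -2.4  4.4] M [-0.58  0.33 -0.08] p [501.5 234.3  67.2]
```

```bash

python3 -m creep '[{"tx":0,"ty":0,"tz":0,"wx":0,"wy":0,"wz":0,"gripper":0.3},{"tx":0,"ty":0,"tz":0,"wx":0,"wy":0,"wz":0,"gripper":0.3},{"tx":0,"ty":0,"tz":0,"wx":0,"wy":0,"wz":0,"gripper":0.3},{"tx":0,"ty":0,"tz":0,"wx":0,"wy":0,"wz":0,"gripper":0.3},{"tx":0,"ty":0,"tz":0,"wx":0,"wy":0,"wz":0,"gripper":0.3}]'; python3 s.py
python3 -m creep '[{"tx":-1,"ty":0,"tz":0,"wx":0,"wy":0,"wz":0,"gripper":0.3},{"tx":-3,"ty":0,"tz":0,"wx":0,"wy":0,"wz":0,"gripper":0.3},{"tx":-6,"ty":0,"tz":0,"wx":0,"wy":0,"wz":0,"gripper":0.3},{"tx":-9,"ty":0,"tz":0,"wx":0,"wy":0,"wz":0,"gripper":0.3},{"tx":-11,"ty":0,"tz":-3,"wx":0,"wy":0,"wz":0,"gripper":0.3},{"tx":-11,"ty":0,"tz":-6,"wx":0,"wy":0,"wz":0,"gripper":0.3},{"tx":-11,"ty":0,"tz":-10,"wx":0,"wy":0,"wz":0,"gripper":0.3},{"tx":-11,"ty":0,"tz":-14,"wx":0,"wy":0,"wz":0,"gripper":0.3}]'
python3 -m creep '[{"tx":0,"ty":0,"tz":-4,"wx":0,"wy":0,"wz":0,"gripper":0.3},{"tx":0,"ty":0,"tz":-8,"wx":0,"wy":0,"wz":0,"gripper":0.3},{"tx":0,"ty":0,"tz":-12,"wx":0,"wy":0,"wz":0,"gripper":0.3},{"tx":0,"ty":0,"tz":-14,"wx":0,"wy":0,"wz":0,"gripper":0.3},{"tx":0,"ty":0,"tz":-14,"wx":0,"wy":0,"wz":0,"gripper":0.3},{"tx":0,"ty":0,"tz":-14,"wx":0,"wy":0,"wz":0,"gripper":0.3}]'
python3 - <<'E'
from h import *
c=cap("scene","scene13");c2=cap("top","top13")
a=cv2.resize(c["frame"][110:220,125:225,::-1],None,fx=5,fy=5,interpolation=cv2.INTER_CUBIC); b=cv2.convertScaleAbs(c2["frame"][175:260,110:230,::-1],alpha=2)
cv2.imwrite("pics/c17.png",a); cv2.imwrite("pics/c18.png",cv2.resize(b,None,fx=6,fy=6,interpolation=cv2.INTER_CUBIC))
E
```

```text
time: 20.93
tool_pos: [501.4, 234.4, 66.5]
tcp_rot: [0.319, 1.571, 1.9]
contact_force: [-0.0, -0.2, -0.1]
grip_width: 31.1
F [-0.  -0.2 -0.1] M [-0.03 -0.01  0.01] p [501.4 234.4  66.5]
time: 21.6
tool_pos: [502.8, 93.4, 178.1]
tcp_rot: [-1.474, 1.569, 0.108]
contact_force: [0.7, -1.3, -0.4]
grip_width: 32.5
time: 22.1
tool_pos: [504.0, -46.6, 177.3]
tcp_rot: [-1.064, 1.57, 0.514]
contact_force: [0.2, 0.6, 0.8]
grip_width: 32.4
```

View pics/c17.png

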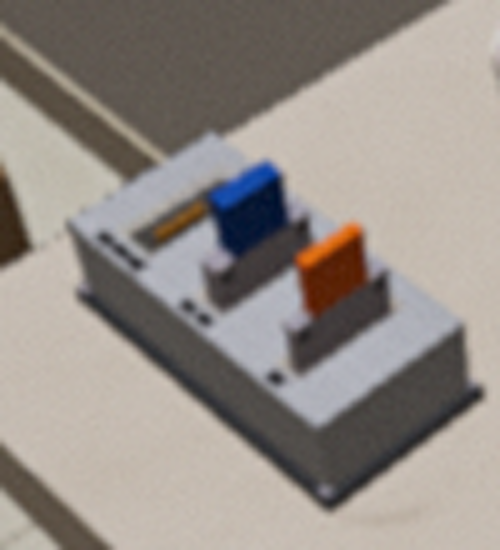

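View pics/c18.png

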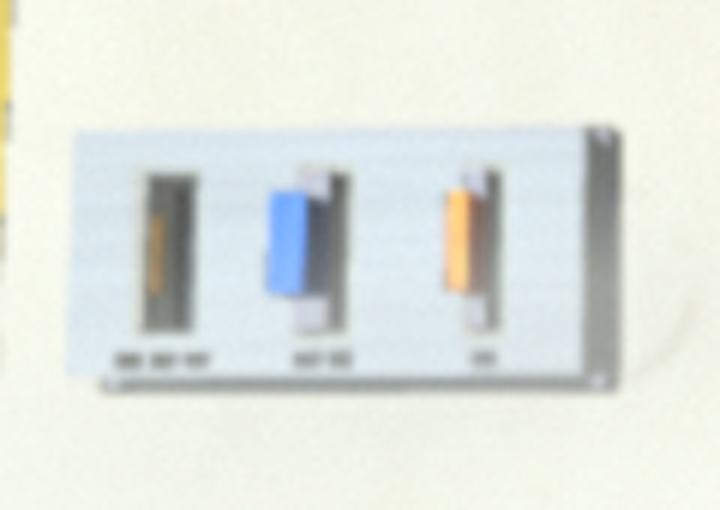

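View pics/top13.png

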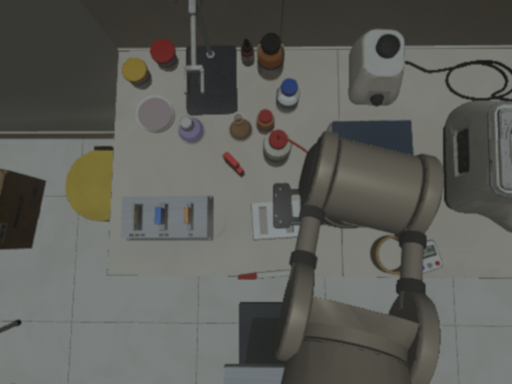

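```bash
python3 - <<'E'
from h import *
from fit import *
c=load("top13");w=cloud(c);s=cloud(load("scene13"))
for n,cl in(("top",w),("scene",s)):
  f=load(n+"13")["frame"].astype(int)
  for nm,yc in(("blue",296),("orange",234)):
    m=(abs(cl[...,0]-500)<30)&(abs(cl[...,1]-yc)<14)&(cl[...,2]>95); z=cl[...,2][m]; t=m&(cl[...,2]>np.percentile(z,75)-3)
    print(n,nm,m.sum(),np.round(np.percentile(z,[50,80,90,95]),1),np.round(np.nanmean(cl[t],0),1))
print(tab_fit(c,"blue",13,(499.4,295.5,23.5)),tab_fit(c,"orange",8,(500,233.5,27)))
E
```

```text
top blue 155 [121.6 123.3 124.  124.8] [499.2 291.5 122.7]
top orange 100 [123.5 126.2 126.9 127.1] [498.4 228.9 125.5]
scene blue 182 [116.2 123.9 124.9 125.6] [496.5 292.4 123.8]
scene orange 166 [115.6 126.  127.1 127.9] [497.4 229.8 126.2]Traceback (most recent call last):
  File "<stdin>", line 9, in <module>
  File "fit.py", line 11, in tab_fit
    p0=proj(c,[[*g,90]])[0].astype(int); u0,v0=p0-22
       ~~~~^^^^^^^^^^^^^
  File "h.py", line 16, in proj
    R=Rot.from_euler("xyz",c["rotation"]).as_matrix(); q=(np.atleast_2d(P)-np.array(c["xyz"]))@R; f=K(c)
                                                          ~~~~~~~~~~~~~~~~^~~~~~~~~~~~~~~~~~~
ValueError: operands could not be broadcast together with shapes (1,4) (3,)
```

```bash
sed -i 's/\[\*g,90\]/[g[0],g[1],90]/' fit.py; python3 - <<'E'
from fit import *
import fit
c=load("top13")
for th in(.3,.45):
    fit.TH=th
    print(tab_fit(c,"blue",13,(499.4,293.5,23.5)),tab_fit(c,"orange",8,(500,231.5,27)))
E
```

```text
(array([4.99972674e+02, 2.95601447e+02, 3.73232031e-02]), np.float64(49.12947943373527), np.float64(116.20161862218325)) (array([5.00270554e+02, 2.31675146e+02, 2.04871928e-02]), np.float64(26.491057333379363), np.float64(78.17378563941193))
(array([ 4.99937937e+02,  2.95723157e+02, -1.76039070e-01]), np.float64(60.98896950343921), np.float64(105.36641203201403)) (array([5.00506392e+02, 2.31924174e+02, 1.09812678e-01]), np.float64(39.803222961194045), np.float64(66.52538907572675))
```

```bash
python3 - <<'E'
from h import *
def ov(tag,u0,v0,u1,v1,S,pl,al,out):
    c=load(tag); im=cv2.resize(cv2.convertScaleAbs(c["frame"][v0:v1,u0:u1,::-1],alpha=al),None,fx=S,fy=S,interpolation=cv2.INTER_CUBIC)
    for x,y,a,th,zb in pl:
        R=np.array([[np.cos(a),-np.sin(a)],[np.sin(a),np.cos(a)]])
        for hw,z,col in((18,zb+100,(0,0,255)),(30,zb+62,(0,200,0))):
            q=[[*(R@[sx*hw,sy*th/2]+[x,y]),z] for sx,sy in((1,1),(1,-1),(-1,-1),(-1,1))]
            p=((proj(c,q)-[u0,v0]+.5)*S).astype(int); cv2.polylines(im,[p],True,col,1)
    cv2.imwrite(out,im)
ov("top13",140,190,210,245,10,[(499.4,295.5,.01,13,23.5),(500,233.5,.01,8,26.5)],2,"pics/o1.png")
ov("scene13",155,130,215,190,10,[(500.1,297.4,.01,13,23.5),(500.7,235.4,.01,8,26.5)],1,"pics/o2.png")
E
```

```text
(no output)
```

View pics/o1.png

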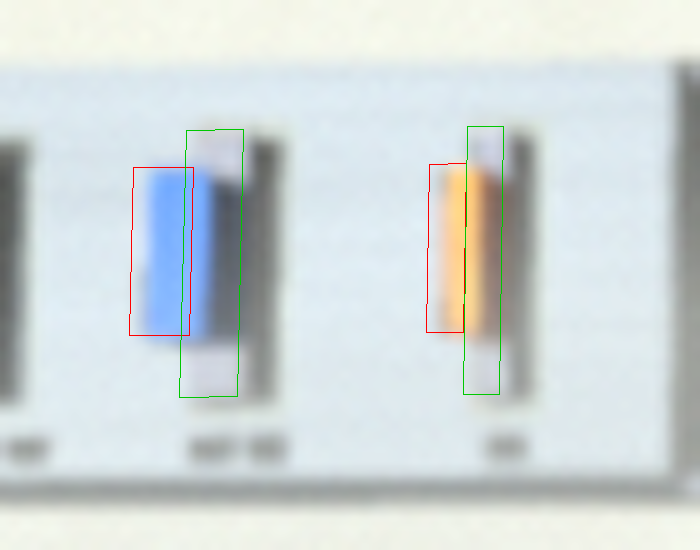

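View pics/o2.png

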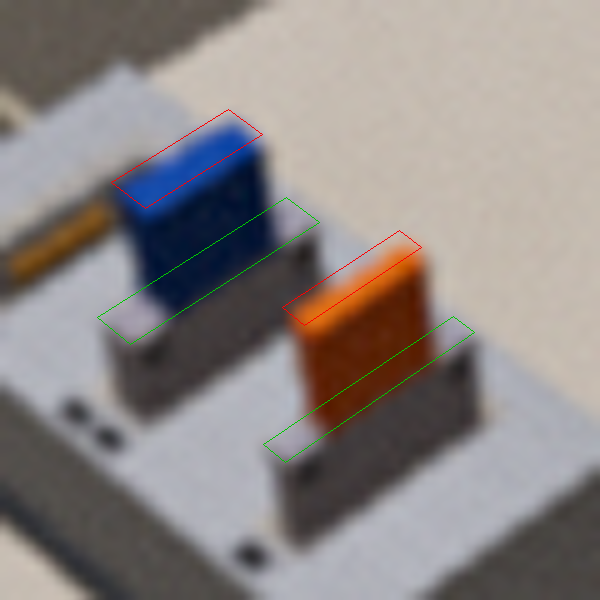

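```bash
python3 - <<'E'
from h import *
a,b=load("top0")["frame"].astype(int),load("top13")["frame"].astype(int)
for n,(u,v) in dict(wash=(277,145),small=(265,118),flask=(241,128),tape=(392,254)).items(): print(n,np.abs(a-b)[v-14:v+14,u-14:u+14].mean().round(1))
o=get_obs();print(o["contact_force"],o["time"]); print(close_job())
E
```

```text
wash 4.0
small 4.9
flask 4.9
tape 9.3
[-0.81588344  0.55450244  0.76500304] 22.2
the job is handed in; nothing more can be done
None
```

I seated both plates in their slots, released them, and handed the job in at 22.2 s with the arm standing clear. `close_job()` reported no verdict.

| | Thick plate (middle slot) | Thin plate (narrow slot) |
|---|---|---|
| Support force at peak, estimated as wrist force plus plate weight | about 10.7 N | about 16.5 N |
| Centre above the slot mouth | about 13 mm | about 16 mm |
| Lean toward −y, read by eye from overlays | about 0.05 rad | about 0.05 rad |
| Centre offset from slot centre, read by eye | about 1 mm | about 1 mm |

**Force:** each push held for well over 0.15 s. The thin plate's peak was above the 10 N asked but below the 25 N limit. I eased both plates to a lighter load before opening the jaws. I could not read the bearing force on the stops after release. I only inferred that it exceeds 0.5 N, because each plate is heavier than the clip's drag.

**Lean:** this fits the slot play and the clip's side push, and is inside the 0.09 rad limit. The automatic fit of the tabs in the slots was poor, so these figures come from overlays read by eye.

**Contact on the way in:** the thick plate touched the chamfer once, at about 10 N. I lifted it slightly, moved about 1 mm and carried on.

**Disagreements:**
- The reported TCP lay about 26 mm below the fingertips seen by the camera. I set the grasp height from the images and touch.
- The two cameras differed by about 2 mm in y, so I moved by the offset between plate and slot.

**Bystanders:** the before-and-after pictures show little change at the bottles and flask. The patch around the tape roll changed a little more. The arm stood beside it, so I took that as shadow, and the roll appears at the same pixels.

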